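# Open the hot colour pot with the lid lifter

### The arm

A 6-joint arm with a two-finger parallel gripper is mounted at the origin on a cart in front of the work surface, level with it; the furniture and walls round the work are solid. World frame = base frame: x ahead of the robot, y to its left, z up, the work surface at z = 0. Lengths are in m, angles in degrees, forces in N, time in s.
With the tool pointing down it reaches from about 0.3 to 0.875 m from the base axis. Payload 4.2 kg.
Tool frame: the origin (TCP) lies between the finger pads; the fingertips stand 14 mm ahead of it and the grasp point (between the pads) lies 5 mm behind it; z points along the fingers, x is the direction in which the jaws open and shut, and the axes are right-handed (so a half turn about z gives the same grasp; the last joint's range is limited). The gripper opens to 85 mm and grips with 20 to 120 N. Pads are 22 mm wide; open, the fingers measure 114 mm over their backs; the gripper's body (76 mm by 85 mm) begins 54 mm behind the grasp point. The pads swing forward as they close: fully open they stand 13 mm farther back than shut.
Start: joints at [66.75, 18.312, 89.639, -0, 72.044, -1.146], TCP at [0.216, 0.533, 0.245] pointing down, gripper open.
Joint ranges: [-177.97, 177.97], [-48.28, 115.42], [12.27, 149.76], [-77.06, 257.06], [2.81, 150.46], [-146.56, 146.56]. Speed limits (degrees/s): [147.25, 147.25, 180, 180, 180, 180].

### API

Orientations are given as a 3x3 rotation matrix whose columns are the frame's x, y, z axes.
In Python, from rig import read_state, viewer, arm gives the robot as it stands. The module is installed in compiled form; this text tells all that it offers.
- The arm moves only by the tool move_arm, never from a script. Its argument "deltas" is a list of rows, each a list of 7 numbers: the turn, a rotation vector about the tool's x, y, z in rad, then the shift along the tool's x, y, z in mm, then the opening, from 0 (shut) to 1 (fully open). A call has 1 to 12 rows; each row shifts and turns the commanded pose from where the row before left it, along the tool's axes as they then stand; what a row does not reach is not made up. A row lasts 1/10 s, in which the tool goes at most 50 mm and 8.59 degrees, less where a joint would pass 70% of its speed; a pose out of reach is approached as far as the arm can. A call with a gripper value outside its range is refused whole. The fingers move at their own pace and stop on an object; the grip force is fixed at half the most. Time passes only in rows, so rows that do not move let the fingers close. It gives the time, the measured TCP pose, the force and the opening at its end, in the units of the state.
- read_state(): the state, without advancing time (a new reading comes with each control period).
- viewer.capture(name): name is "scene" or "side" or "wrist"; returns a dict with "color" (420x560x3 uint8, blue, green, red), "fx", "fy", "cx", "cy" (pixels), "k1" (the pictures are not rectified: a ray, as slopes to the right and down, at radius r is drawn at 1 + k1 r^2 times it, then the intrinsics apply), "rvec" (rotation vector, rad) and "tvec" (3), from world to camera coordinates, as OpenCV has them; the wrist camera has in their place "T_tool_cam" (4x4, takes a point from camera to tool coordinates, whose origin is the TCP and whose axes are the tool frame's). Camera axes: x right, y down, z forward; pixel columns grow to the right and rows downward; lengths in m; the calibration is good to about 2 mm. A picture is of the moment at which its call begins: read the wrist's pose just before it. There is no depth.
- arm.close_job(): hands the job in, once; it reports no verdict.
The state is a dict: "time_s": time; "joint_pos": joint angles; "qvel": joint speeds; "joint_efforts": joint torques, N m; "eef_pos": TCP position; "tcp_rot": TCP orientation; "contact_force": force on the tool from outside, world axes, zero at the start; "moment": the same for the moment, N m; "gripper_width": opening from 0.0 (shut) to 1.0 (fully open).
Only numpy, scipy, OpenCV 4.12 (cv2) and the standard library are available. Lean on these libraries where they do the work, as an engineer would, in place of code of your own. Each camera call takes 0.05 s, during which the arm holds its last target.

### The job

The red-lidded colour pot is hot: take the lid lifter from its stand, hook it through the loop of the red lid, lift the lid off level and set it down gently on the middle of the round terracotta tile. Then unhook the lifter and hang it back in the fork of its stand. Never touch the lid with the gripper, and keep it from tipping.

Things in the scene. Friction and masses are not known exactly. Their poses are not given: they have to be found in the camera images.
- lid_loop (a point): Middle of the straight top bar (7 mm thick) of the steel loop on the loose red lid (110 mm across, 0.24 kg). y runs along the bar, x through the loop (both sides alike), z up. Opening under the bar: 60 mm wide, 36 mm high; lid's upper face 39.5 mm below this point, flat underside 51.5 mm (6 mm inside the fixed pot). The white-lidded pot beside it is as high (114 mm): carry the lid over it.
- lifter_grip (a point): Lid lifter, loose upright tool, 0.2 kg: centre of its wooden grip, 24 mm along x, 34 mm along y, 70 mm high along z (up). Pinch across x. Below: guard disc 64 mm across, 4 mm thick, underside 39 mm below this point; then a 10 mm round shank on the z axis down to a tongue along +x, whose underside is 152 mm below this point.
- lifter_tongue (a point): Where the lid's bar should rest on the lifter: on the flat upper face of its steel tongue, 148 mm below the grip's centre and 20 mm in front (+x) of the shank's axis. Tongue 24 mm wide (y), 4 mm thick; flat from 15 mm behind this point (the shank) to 16 mm before it, where an upturned lip 4 mm thick rises 8 mm above the flat. Same axes as the grip.
- stand_seat (a point): Lifter's fixed stand: hanging place on top of its two level prongs, 140 mm above the bench, midway between them. x runs along the prongs to the post (no higher), z up. Slot 28 mm wide, open at x = -45 mm, shut by the post at x = 66 mm. The lifter starts here: disc on the prongs, tongue towards the post; raised 10 to 15 mm it passes the open front. Base plate 8 mm thick, x = -40 to 90 mm.
- tile_top (a point): Centre of the flat upper face of the round terracotta tile, 150 mm across and 22 mm thick, fixed on the bench; z up. The bystanders near the work (pipe end, tools, mug, jar, tin) are lower than the pots.

How it is judged:
By the outcome, as a careful person would: the job done as asked, in the order asked, and still so for the second after the job is handed in, with the robot touching nothing.
It also fails if it takes over 69 s, if anything falls off the work surface, if the arm or the gripper's body presses on something with over 40 N, if the wrist force passes 120 N, or if a joint passes its speed limit or range.

## Working session

There is one attempt and no reset: what is moved stays moved. The work goes in short steps, Python scripts to look and compute and a tool call to move; the robot and the scene stay as the last step left them, time stands still between calls to the robot, and variables do not carry over. Pictures are saved under pics/ and viewed, and the job is handed in when it is done.

Besides the shell and the picture viewer there is one more tool, called after "Call:" as name(argument=value, ...), one argument or row to a line, values as JSON. move_arm: Moves the arm, as the interface text tells. Its arguments: {"type":"object","properties":{"deltas":{"type":"array"}},"required":["deltas"]}

```bash
mkdir -p pics; ls
python3 - <<'E'
from rig import read_state, viewer
import cv2
s=read_state()
for k,v in s.items(): print(k,v)
for n in ("scene","side","wrist"):
    c=viewer.capture(n); cv2.imwrite(f"pics/{n}0.png",c["color"])
    print({k:v for k,v in c.items() if k!="color"})
E
```

```text
pics
time_s 0.0
joint_pos [ 6.67498159e+01  1.83504857e+01  8.97068412e+01  1.66238600e-03
  7.20458685e+01 -1.14529642e+00]
qvel [-0.06461611 -0.00984728  0.05795041  0.1072479  -0.03804474 -0.03775304]
joint_efforts [-1.26078994e-04 -4.15537977e+01 -2.34163123e+01 -8.71153901e-06
  8.25990981e-03 -1.01209469e-05]
eef_pos [0.21617584 0.5323123  0.24449089]
tcp_rot [[ 3.76310947e-01  9.26493135e-01 -7.36337341e-04]
 [ 9.26491679e-01 -3.76311662e-01 -1.64393505e-03]
 [-1.80018687e-03 -6.35796623e-05 -9.99998378e-01]]
contact_force [-0.19303889  0.2888223   0.45100525]
moment [ 0.00687718 -0.04524263 -0.02218558]
gripper_width 0.9966611721178581
{'fx': 477.2303434749607, 'fy': 477.2303434749607, 'cx': 284.30402327429243, 'cy': 209.85740605662124, 'k1': -0.1109479993331448, 'rvec': array([ 1.8799696 , -0.99121834,  0.56340278]), 'tvec': array([-0.29705912,  0.35063441,  1.19801232])}
{'fx': 403.1756005681552, 'fy': 403.1756005681552, 'cx': 281.8542702171496, 'cy': 206.322991191413, 'k1': -0.06135341633605386, 'rvec': array([ 2.12870838,  0.05291288, -0.02094037]), 'tvec': array([-0.51977787,  0.12150935,  1.19981832])}
{'fx': 326.22392878723036, 'fy': 326.22392878723036, 'cx': 278.46184687296386, 'cy': 212.71224556081995, 'k1': -0.03628776800190595, 'T_tool_cam': array([[ 9.99998242e-01, -1.45421732e-03, -1.18351536e-03,
        -5.33852073e-04],
       [ 1.76051214e-03,  9.45412437e-01,  3.25871484e-01,
        -8.44000733e-02],
       [ 6.45022190e-04, -3.25872994e-01,  9.45413336e-01,
        -1.29013682e-01],
       [ 0.00000000e+00,  0.00000000e+00,  0.00000000e+00,
         1.00000000e+00]])}
```

View pics/scene0.png

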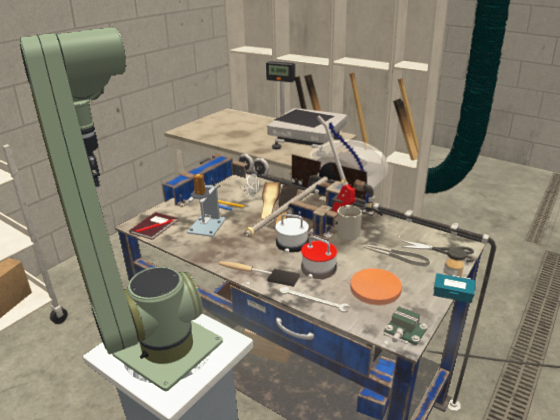

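View pics/side0.png

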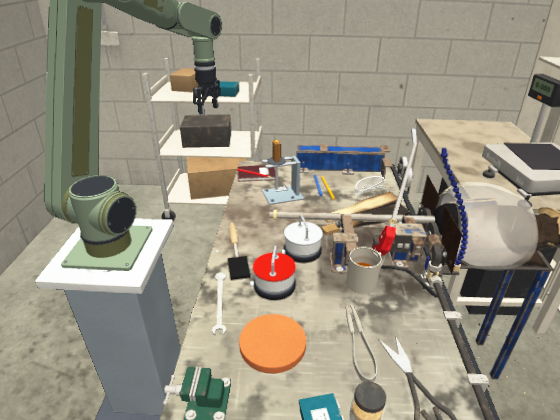

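View pics/wrist0.png

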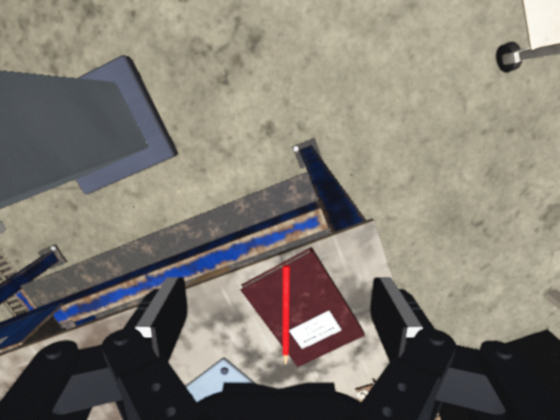

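```bash
cat > h.py <<'E'
import numpy as np, cv2
from scipy.optimize import least_squares
from rig import read_state, viewer
def crop(img,x0,y0,w,h,s,name):
    c=cv2.resize(img[y0:y0+h,x0:x0+w],None,fx=s,fy=s,interpolation=cv2.INTER_CUBIC)
    st=10 if s>=5 else 20
    for x in range((x0+st-1)//st*st,x0+w,st):
        cv2.line(c,((x-x0)*s,0),((x-x0)*s,5),(0,255,255),1); cv2.putText(c,str(x),((x-x0)*s,14),0,.35,(0,255,255),1)
    for y in range((y0+st-1)//st*st,y0+h,st):
        cv2.line(c,(0,(y-y0)*s),(5,(y-y0)*s),(0,255,255),1); cv2.putText(c,str(y),(6,(y-y0)*s+4),0,.35,(0,255,255),1)
    cv2.imwrite(name,c)
def cam(c,s=None):
    """returns R,t world->cam"""
    if "rvec" in c: return cv2.Rodrigues(c["rvec"])[0],np.array(c["tvec"])
    T=np.eye(4);T[:3,:3]=s["tcp_rot"];T[:3,3]=s["eef_pos"]
    M=np.linalg.inv(T@c["T_tool_cam"]); return M[:3,:3],M[:3,3]
def proj(c,P,s=None):
    R,t=cam(c,s); q=np.atleast_2d(P)@R.T+t; u=q[:,:2]/q[:,2:]; r2=(u**2).sum(1,keepdims=True)
    u=u*(1+c["k1"]*r2); return u*[c["fx"],c["fy"]]+[c["cx"],c["cy"]]
def tri(obs):
    """obs list of (c,uv,s)"""
    f=lambda X:np.concatenate([(proj(c,X,s)[0]-uv) for c,uv,s in obs])
    r=least_squares(f,[.55,0,.1]); return r.x,r.fun
def onz(c,uv,z,s=None):
    r=least_squares(lambda X:proj(c,[X[0],X[1],z],s)[0]-uv,[.55,0]); return np.r_[r.x,z]
E
python3 - <<'E'
from h import *
a=cv2.imread("pics/scene0.png");b=cv2.imread("pics/side0.png")
crop(a,180,165,80,75,8,"pics/a1.png");crop(b,250,130,80,80,7,"pics/b1.png")
crop(a,260,200,150,110,5,"pics/a2.png");crop(b,230,200,110,175,3,"pics/b2.png")
E
```

```text
(no output)
```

View pics/a1.png

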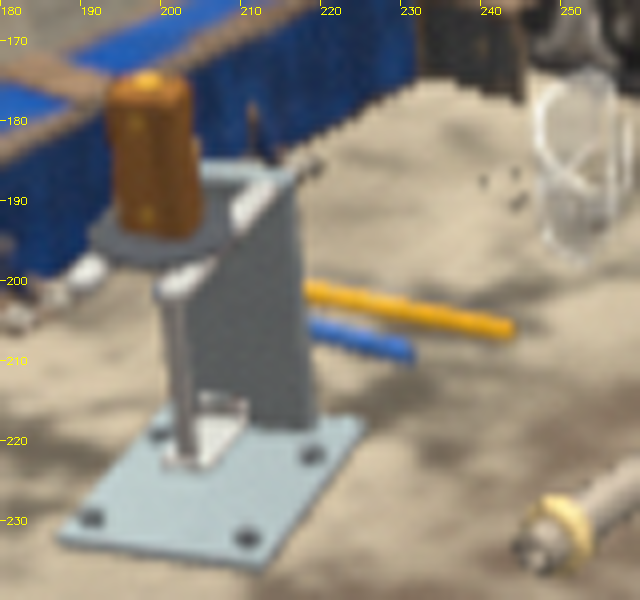

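View pics/b1.png

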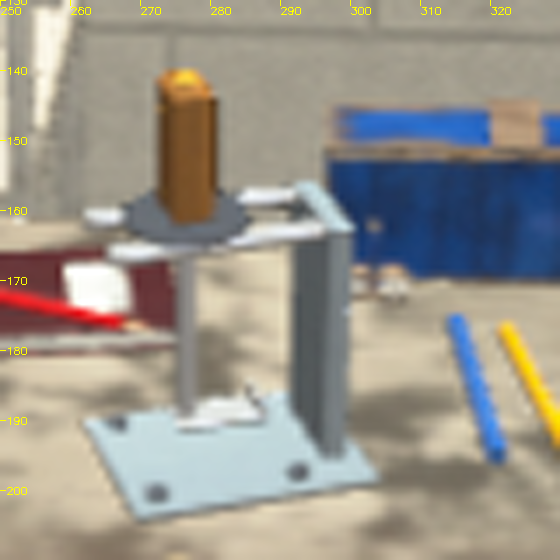

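View pics/a2.png

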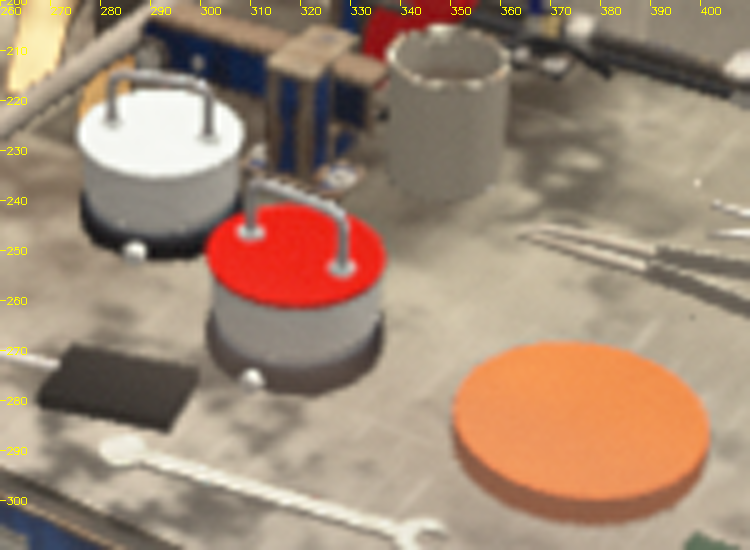

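View pics/b2.png

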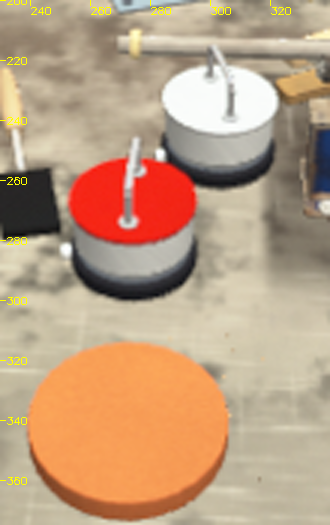

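Run:
```python
from h import *
np.set_printoptions(precision=4,suppress=True)
A=viewer.capture("scene");B=viewer.capture("side")
for c,n,L in ((A,'A',[(187,232.2),(212.3,236),(225.3,218),(200.5,215.5)]),(B,'B',[(262,190),(269.8,204),(302.3,198.2),(290,186)])):
    for uv in L: print(n,uv,onz(c,uv,.008))
print('grip top',tri([(A,np.array([198.,175]),None),(B,np.array([276.5,140.5]),None)]))
# prong surfaces: A (201,200) near prong tip
for c,uv in ((A,(189,199)),(A,(201,200.5)),(B,(263,160)),(B,(267,165.5))): print('prong tip',onz(c,uv,.138))
# loop posts tops
for nm,ua,ub in (('far/left',(309.5,236),(275.5,247)),('right',(328.5,242),(272.5,254))):
    print(nm,tri([(A,np.array(ua),None),(B,np.array(ub),None)]))
for nm,ua,ub in (('footL',(308.5,246.5),(276.5,257)),('footR',(326.5,253.5),(272.5,274))):
    print(nm,tri([(A,np.array(ua),None),(B,np.array(ub),None)]))
for nm,c,uv in (('lid c',A,(319,251)),('lid c',B,(274,268))): print(nm,onz(c,uv,.114))
# tile: fit circle via red/orange segmentation
for c in (A,B):
    h=cv2.cvtColor(c["color"],cv2.COLOR_BGR2HSV); 
    for nm,lo,hi,z,r in (('tile',5,18,.022,.075),('lid',0,4,.114,.055)):
        m=((h[...,0]>=lo)&(h[...,0]<=hi)&(h[...,1]>130)&(h[...,2]>(210 if nm=='tile' else 150))).astype(np.uint8)
        n,l,st,ce=cv2.connectedComponentsWithStats(m)
        print([ (st[i][:5],ce[i]) for i in np.argsort(-st[1:,4])[:3]+1])
        i=np.argmax(st[1:,4])+1; cn=max(cv2.findContours((l==i).astype(np.uint8),cv2.RETR_EXTERNAL,cv2.CHAIN_APPROX_NONE)[0],key=len)[:,0].astype(float)
        W=np.array([onz(c,p,z)[:2] for p in cn])
        f=least_squares(lambda q:np.hypot(W[:,0]-q[0],W[:,1]-q[1])-q[2],[*W.mean(0),r],loss='soft_l1',f_scale=.001)
        print(nm,f.x,np.abs(f.fun).mean())
```

```text
A (187, 232.2) [0.4237 0.3527 0.008 ]
A (212.3, 236) [0.4549 0.2603 0.008 ]
A (225.3, 218) [0.5751 0.3055 0.008 ]
A (200.5, 215.5) [0.5379 0.3962 0.008 ]
B (262, 190) [0.4309 0.3543 0.008 ]
B (269.8, 204) [0.4665 0.2582 0.008 ]
B (302.3, 198.2) [0.5789 0.3038 0.008 ]
B (290, 186) [0.5327 0.3903 0.008 ]
grip top (array([0.4855, 0.3297, 0.2129]), array([-0.1077, -0.4333, -0.0873,  0.4307]))
prong tip [0.4388 0.3371 0.138 ]
prong tip [0.4533 0.2946 0.138 ]
prong tip [0.4385 0.3365 0.138 ]
prong tip [0.4557 0.2944 0.138 ]
far/left (array([ 0.5084, -0.1039,  0.1038]), array([ 0.2457,  0.5565,  0.1146, -0.4988]))
right (array([ 0.5031, -0.1675,  0.121 ]), array([-1.5282, -3.2884, -0.6686,  2.8751]))
footL (array([ 0.5103, -0.0985,  0.0647]), array([-0.0194, -0.0419, -0.0088,  0.0381]))
footR (array([ 0.5044, -0.1672,  0.0666]), array([ 0.102 ,  0.2047,  0.0432, -0.1826]))
lid c [ 0.4434 -0.1765  0.114 ]
lid c [ 0.5104 -0.2     0.114 ]
[(array([ 351,  269,   51,   31, 1223], dtype=int32), array([375.8119, 283.6721])), (array([452, 261,   1,   1,   1], dtype=int32), array([452., 261.]))]
til
[... 198 characters left out ...]
775 ])), (array([345, 185,  10,  10,  41], dtype=int32), array([349.7317, 188.439 ]))]
lid [ 0.4432 -0.1739  0.0492] 0.006575074353174066
[(array([ 239,  314,   67,   54, 2799], dtype=int32), array([272.2651, 340.6352])), (array([278, 142,   1,   1,   1], dtype=int32), array([278., 142.])), (array([261, 255,   1,   1,   1], dtype=int32), array([261., 255.]))]
tile [ 0.5144 -0.3324  0.0727] 0.0006370939238330639
[(array([253, 253,  43,  28, 878], dtype=int32), array([273.8531, 266.7973])), (array([386, 226,  10,  17, 104], dtype=int32), array([390.625 , 231.9904])), (array([237, 168,  17,   5,  28], dtype=int32), array([244.1429, 170.1786]))]
lid [ 0.5097 -0.1924  0.0494] 0.009756473257461866
```

Call:
move_arm(
  deltas=[
    [0,0,0,-5,18,-20,1],
    [0,0,0,-10,36,-28,1],
    [0,0,0,-10,36,-28,1],
    [0,0,0,-10,36,-10,1],
    [0,0,0.14,-10,36,0,1],
    [0,0,0.14,0,0,0,1],
    [0,0,0.14,0,0,0,1],
    [0,0,0.14,0,0,0,1],
    [0,0,0.14,0,0,0,1],
    [0,0,0.14,0,0,0,1],
  ],
)

```text
time_s: 1.25
eef_pos: [0.3495, 0.4299, 0.3312]
tcp_rot: [[0.943, 0.333, -0.0], [0.333, -0.943, -0.0], [-0.0, 0.0, -1.0]]
contact_force: [0.2, 0.3, -0.7]
gripper_width: 1.0
```

Run:
```python
from h import *
s=read_state(); c=viewer.capture("wrist"); cv2.imwrite("pics/w1.png",c["color"])
print(s["time_s"],s["eef_pos"],s["tcp_rot"])
```

```text
1.25 [0.34952433 0.42994654 0.33115888] [[ 9.43066647e-01  3.32603719e-01 -2.56095076e-04]
 [ 3.32603661e-01 -9.43066670e-01 -2.44634024e-04]
 [-3.22880917e-04  1.45528029e-04 -9.99999937e-01]]
```

View pics/w1.png

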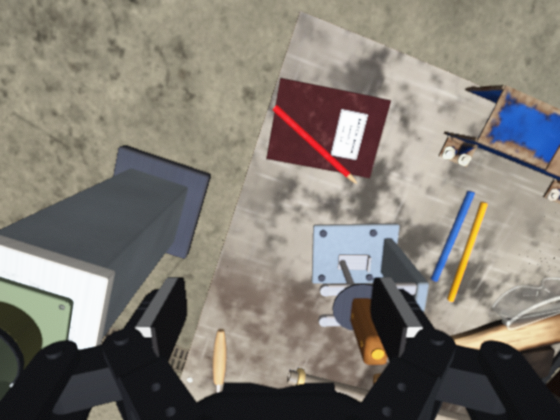

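Call:
move_arm(
  deltas=[
    [0,0,0,15,13,0,1],
    [0,0,0,30,27,0,1],
    [0,0,0,30,27,0,1],
    [0,0,0,15,13,0,1],
    [0,0,0,0,0,0,1],
    [0,0,0,0,0,0,1],
  ],
)

```text
time_s: 1.9
eef_pos: [0.4608, 0.3854, 0.331]
tcp_rot: [[0.941, 0.339, -0.001], [0.339, -0.941, 0.0], [-0.001, -0.001, -1.0]]
contact_force: [-1.2, -0.7, -0.3]
gripper_width: 1.003
```

Run:
```python
from h import *
s=read_state(); c=viewer.capture("wrist"); cv2.imwrite("pics/w2.png",c["color"])
import pickle; pickle.dump((s,c),open("w2.pkl","wb"))
print(s["time_s"],s["eef_pos"],s["tcp_rot"])
crop(c["color"],200,110,180,180,4,"pics/w2c.png")
```

```text
1.9 [0.46077415 0.38536868 0.33102386] [[ 9.40920088e-01  3.38625375e-01 -1.49798011e-03]
 [ 3.38625998e-01 -9.40921039e-01  1.76472443e-04]
 [-1.34972295e-03 -6.73301475e-04 -9.99998862e-01]]
```

View pics/w2.png

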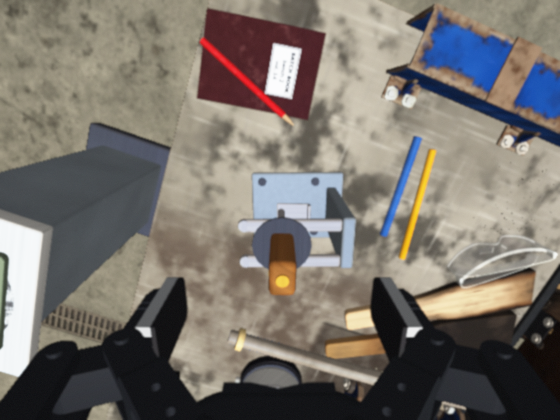

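View pics/w2c.png

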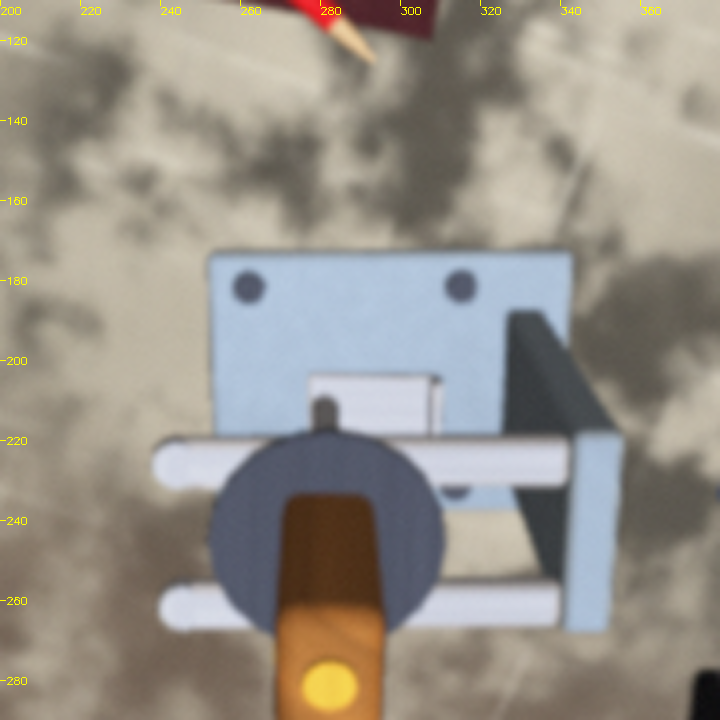

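```bash
cat > fit.py <<'E'
from h import *
import pickle
np.set_printoptions(precision=4,suppress=True)
s,c=pickle.load(open("w2.pkl","rb"))
p=lambda uv,z:onz(c,uv,z,s)[:2]
ca=p((252.5,173),.008);cb=p((342.5,173.3),.008)
print('plate',ca,cb,np.linalg.norm(cb-ca),np.degrees(np.arctan2(*(cb-ca)[::-1])))
R=s["tcp_rot"][:2,:2]; ex=(cb-ca)/np.linalg.norm(cb-ca); ey=np.array([-ex[1],ex[0]])
# slot edges at z~.135 (max width of round prong -> centre height)
for zz in (.14,.135):
    f=p((285,231.5),zz);n=p((300,255.5),zz); t1=p((238,226),zz);t2=p((239.5,262),zz)
    post=p((340.3,240),.14); mid=(f+n)/2
    print(zz,'slot w',(f-n)@ey,'mid y rel',((f+n)/2-ca)@ey,'tips x',(t1-ca)@ex,(t2-ca)@ex,'post x',(post-ca)@ex)
    seat=ca+ex*((.5*((t1-ca)@ex+(t2-ca)@ex)+.045)) ; yy=((f+n)/2-ca)@ey
    print('seat by tips',ca+ex*((t1-ca)@ex/2+(t2-ca)@ex/2+.045)+ey*yy,'by plate',ca+ex*.040+ey*yy,'by post',ca+ex*((post-ca)@ex-.066)+ey*yy)
print('dot',p((282.5,281.5),.214),'disc L/R',p((252,244),.144),p((311.3,244),.144))
d=(p((252,244),.144)+p((311.3,244),.144))/2
th=[(277,204),(309,204)]
print('tongue edge',p(th[0],.031),p(th[1],.031),(p(th[0],.031)-d)@ex,(p(th[1],.031)-d)@ex, (p(th[0],.031)-d)@ey)
for uv,z in (((252,244),.144),((311.3,244),.144),((281,217.5),.144)): print(uv,((p(uv,z)-ca)@ex,(p(uv,z)-ca)@ey))
E
python3 fit.py
```

```text
plate [0.4293 0.3605] [0.5488 0.4029] 0.12680468668298264 19.553829416195217
0.14 slot w 0.028131169391490008 mid y rel -0.048627590962825616 tips x -0.005729495809465764 -0.005727695777984913 post x 0.10310038334874216
seat by tips [0.4826 0.3278] by plate [0.4833 0.328 ] by post [0.4806 0.3271]
0.135 slot w 0.02857058855007294 mid y rel -0.05089882666875599 tips x -0.006401072094950377 -0.006399243946318882 post x 0.10310038334874216
seat by tips [0.4827 0.3254] by plate [0.4841 0.3259] by post [0.4813 0.3249]
dot [0.4846 0.3262] disc L/R [0.4536 0.3188] [0.5127 0.3401]
tongue edge [0.4749 0.3359] [0.5164 0.3508] -0.005648876787873613 0.03847114996214059 0.00884251344047947
(252, 244) (np.float64(0.008885151958919634), np.float64(-0.047352857342612784))
(311.3, 244) (np.float64(0.0717768740598116), np.float64(-0.047145931164829714))
(281, 217.5) (np.float64(0.03949641021089315), np.float64(-0.017369616925590536))
```

Call:
move_arm(
  deltas=[
    [0,0,0,1,15,0,1],
    [0,0,0,0.7,30,0,1],
    [0,0,0,0,18,15,1],
    [0,0,0,0,0,35,1],
    [0,0,0,0,0,40,1],
    [0,0,0,0,0,35,1],
    [0,0,0,0,0,20,1],
    [0,0,0,0,0,10,1],
    [0,0,0,0,0,2,1],
    [0,0,0,0,0,0,1],
  ],
)

```text
time_s: 2.95
eef_pos: [0.4845, 0.3268, 0.1753]
tcp_rot: [[0.941, 0.339, 0.001], [0.339, -0.941, 0.001], [0.002, -0.0, -1.0]]
contact_force: [-0.3, 1.5, 0.5]
gripper_width: 0.996
```

Run:
```python
from h import *
s=read_state(); c=viewer.capture("wrist"); cv2.imwrite("pics/w3.png",c["color"])
b=viewer.capture("side");crop(b["color"],220,80,110,130,5,"pics/b3.png")
print(s["time_s"],s["eef_pos"],s["contact_force"])
```

```text
2.95 [0.48449425 0.32681121 0.17532728] [-0.2886252   1.52281542  0.45891631]
```

View pics/w3.png

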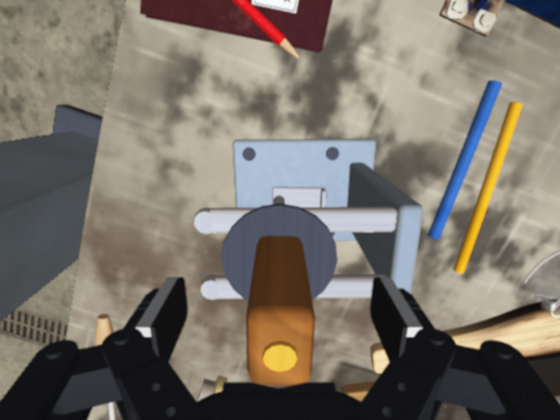

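View pics/b3.png

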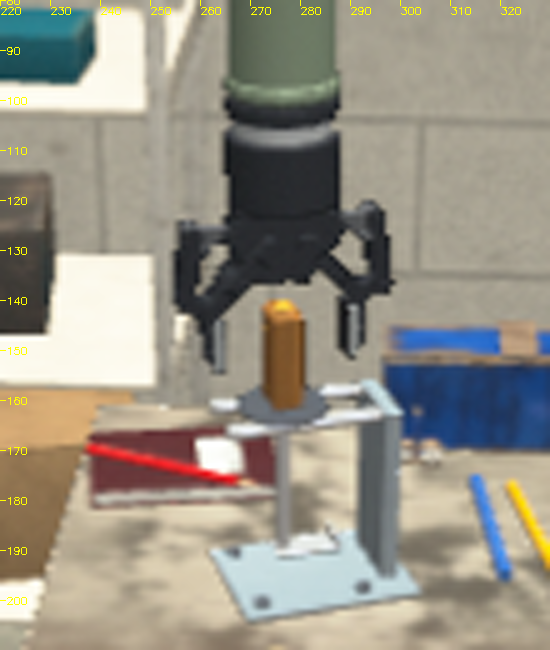

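Call:
move_arm(
  deltas=[
    [0,0,0,0,0,0,0.6],
    [0,0,0,0,0,0,0.3],
    [0,0,0,0,0,0,0],
    [0,0,0,0,0,0,0],
    [0,0,0,0,0,0,0],
    [0,0,0,0,0,0,0],
    [0,0,0,0,0,0,0],
    [0,0,0,0,0,0,0],
  ],
)

```text
time_s: 3.85
eef_pos: [0.4845, 0.3267, 0.1746]
tcp_rot: [[0.941, 0.338, 0.001], [0.338, -0.941, 0.001], [0.001, -0.0, -1.0]]
contact_force: [0.0, 1.4, 1.9]
gripper_width: 0.275
```

Run:
```python
from h import *
import pickle
s=read_state(); c=viewer.capture("wrist"); cv2.imwrite("pics/w4.png",c["color"])
pickle.dump((s,c),open("w4.pkl","wb"))
print(s["time_s"],s["eef_pos"],s["tcp_rot"],s["contact_force"],s["gripper_width"])
```

```text
3.85 [0.48447461 0.32667401 0.17461853] [[ 9.41076157e-01  3.38193791e-01  7.91227521e-04]
 [ 3.38193456e-01 -9.41076462e-01  5.28106703e-04]
 [ 9.23208004e-04 -2.29400656e-04 -9.99999548e-01]] [0.04520036 1.41987024 1.87576288] 0.27511714032986617
```

View pics/w4.png

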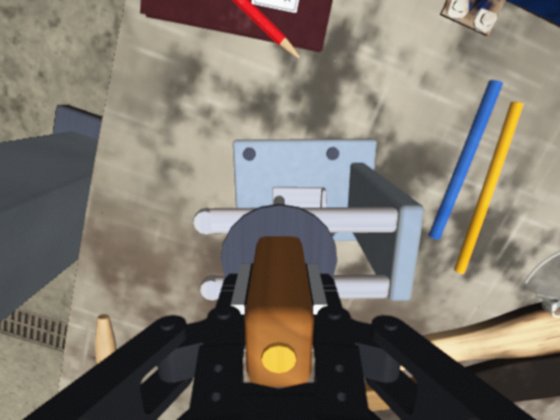

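Call:
move_arm(
  deltas=[
    [0,0,0,0,0,-2,0],
    [0,0,0,0,0,-5,0],
    [0,0,0,0,0,-4,0],
    [0,0,0,0,0,-1.5,0],
    [0,0,0,0,0,0,0],
  ],
)

```text
time_s: 4.4
eef_pos: [0.4843, 0.3266, 0.1871]
tcp_rot: [[0.941, 0.338, 0.0], [0.338, -0.941, 0.0], [0.0, -0.0, -1.0]]
contact_force: [0.4, 0.1, -1.6]
gripper_width: 0.273
```

Run:
```python
from h import *
b=viewer.capture("side");crop(b["color"],220,80,110,130,5,"pics/b5.png")
```

```text
(no output)
```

View pics/b5.png

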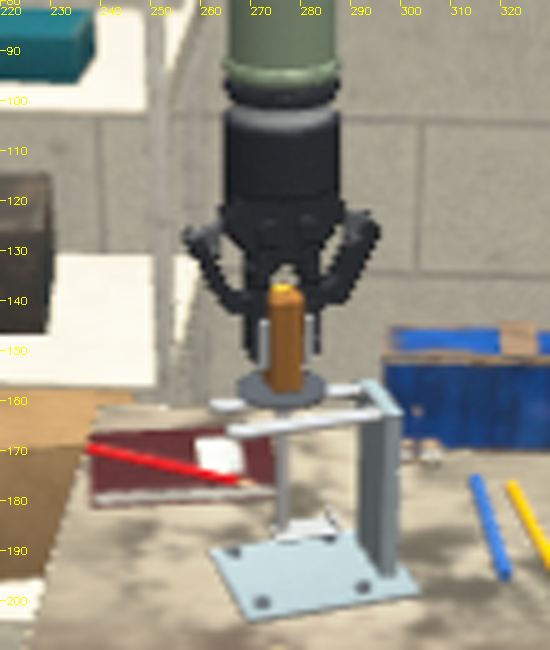

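Call:
move_arm(
  deltas=[
    [0,0,0,-4,0,0,0],
    [0,0,0,-10,0,0,0],
    [0,0,0,-18,0,0,0],
    [0,0,0,-22,0,0,0],
    [0,0,0,-22,0,0,0],
    [0,0,0,-16,0,0,0],
    [0,0,0,-10,0,-4,0],
    [0,0,0,-3,0,-15,0],
    [0,0,0,0,0,-30,0],
    [0,0,0,0,0,-30,0],
    [0,0,0,0,0,-30,0],
    [0,0,0,0,0,-15,0],
  ],
)

```text
time_s: 5.65
eef_pos: [0.3859, 0.2915, 0.314]
tcp_rot: [[0.941, 0.338, 0.004], [0.338, -0.941, 0.003], [0.005, -0.001, -1.0]]
contact_force: [-0.8, -0.0, -2.1]
gripper_width: 0.275
```

Call:
move_arm(
  deltas=[
    [0,0,0,-3,10,0,0],
    [0,0,0,-7,22,0,0],
    [0,0,0,-10,33,0,0],
    [0,0,0,-12,38,0,0],
    [0,0,0,-12,38,0,0],
    [0,0,0,-12,38,0,0],
    [0,0,0,-12,38,0,0],
    [0,0,0,-10,33,0,0],
    [0,0,0.073,-8,25,0,0],
    [0,0,0.14,-4,15,0,0],
    [0,0,0.14,-2,6,0,0],
    [0,0,0.08,0,0,0,0],
  ],
)

```text
time_s: 6.85
eef_pos: [0.395, -0.02, 0.3095]
tcp_rot: [[0.996, -0.094, -0.003], [-0.094, -0.996, -0.0], [-0.003, 0.001, -1.0]]
contact_force: [0.3, 0.7, -1.8]
gripper_width: 0.276
```

Call:
move_arm(
  deltas=[
    [0,0,0,0,0,0,0],
    [0,0,0,0,0,0,0],
  ],
)

```text
time_s: 7.05
eef_pos: [0.3957, -0.0188, 0.31]
tcp_rot: [[0.996, -0.086, -0.002], [-0.086, -0.996, 0.0], [-0.002, 0.0, -1.0]]
contact_force: [-0.6, -0.8, -1.3]
gripper_width: 0.269
```

Run:
```python
from h import *
import pickle
s=read_state(); c=viewer.capture("wrist"); cv2.imwrite("pics/w6.png",c["color"])
pickle.dump((s,c),open("w6.pkl","wb"))
print(s["time_s"],s["eef_pos"],s["tcp_rot"],s["contact_force"],s["gripper_width"])
```

```text
7.05 [ 0.39566871 -0.0188237   0.31003868] [[ 9.96261741e-01 -8.63722878e-02 -1.53997988e-03]
 [-8.63723392e-02 -9.96262926e-01  3.32382290e-05]
 [-1.53709572e-03  9.98976882e-05 -9.99998814e-01]] [-0.55539624 -0.8230229  -1.29285719] 0.26880918987559266
```

View pics/w6.png

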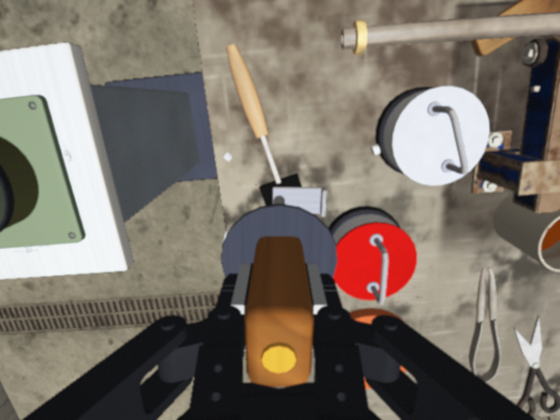

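Call:
move_arm(
  deltas=[
    [0,0,0,2,-15,0,0],
    [0,0,0,4,-25,0,0],
    [0,0,0,4,-25,0,0],
    [0,0,0,0,-15,0,0],
    [0,0,0,0,0,0,0],
    [0,0,0,0,0,0,0],
  ],
)

```text
time_s: 7.7
eef_pos: [0.4132, 0.0602, 0.3105]
tcp_rot: [[0.996, -0.086, -0.001], [-0.086, -0.996, -0.001], [-0.001, 0.001, -1.0]]
contact_force: [0.3, -0.2, -1.9]
gripper_width: 0.271
```

Run:
```python
from h import *
import pickle
s=read_state(); c=viewer.capture("wrist"); cv2.imwrite("pics/w7.png",c["color"])
pickle.dump((s,c),open("w7.pkl","wb"))
print(s["time_s"],s["eef_pos"],s["tcp_rot"],s["contact_force"],s["gripper_width"])
crop(c["color"],300,130,130,110,6,"pics/w7c.png")
s,c=pickle.load(open("w6.pkl","rb"))
crop(c["color"],320,200,110,110,6,"pics/w6c.png")
```

```text
7.7 [0.41316422 0.06022865 0.31053417] [[ 9.96306425e-01 -8.58668721e-02 -6.22141274e-04]
 [-8.58672799e-02 -9.96306365e-01 -6.61436830e-04]
 [-5.63047800e-04  7.12415343e-04 -9.99999588e-01]] [ 0.31865183 -0.22744456 -1.92466342] 0.27066461077538184
```

View pics/w7c.png

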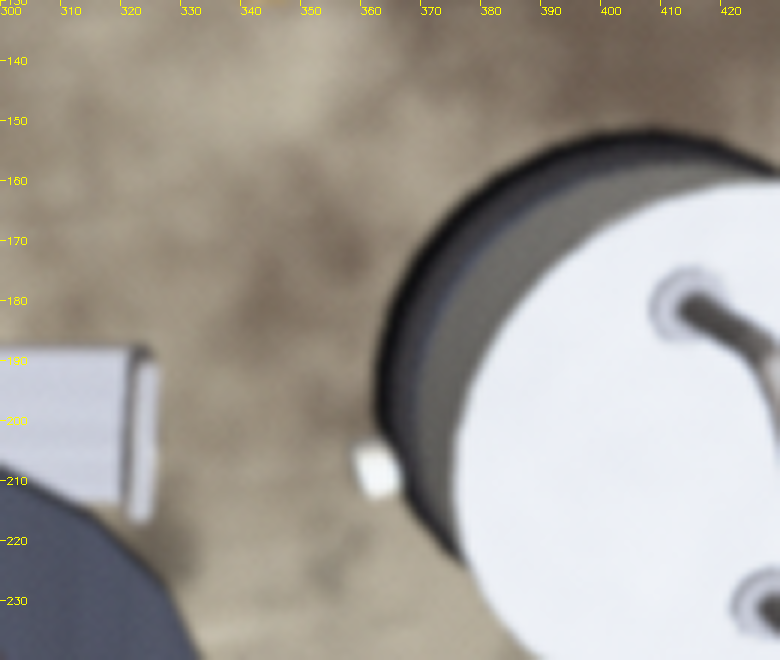

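View pics/w6c.png

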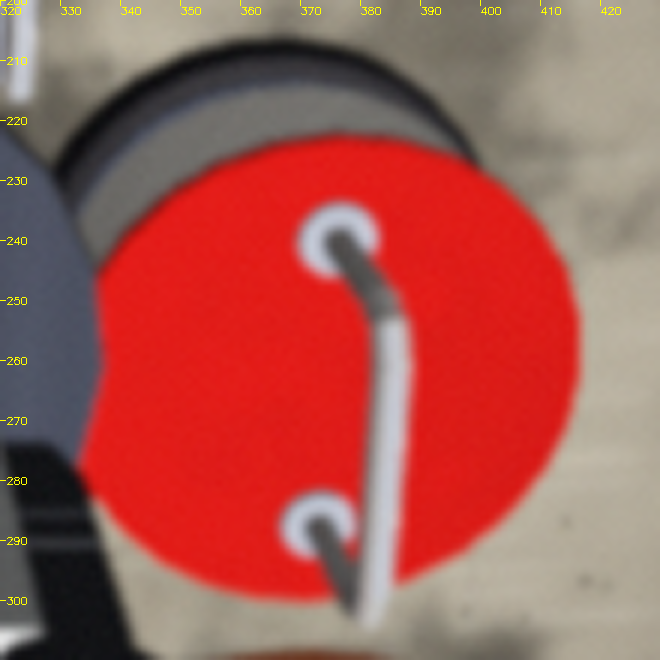

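View pics/w7.png

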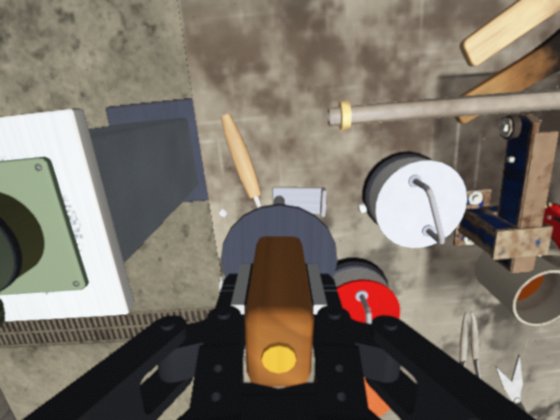

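Call:
move_arm(
  deltas=[
    [0,0,0,0,15,0,0],
    [0,0,0,0,35,0,0],
    [0,0,0,0,40,0,0],
    [0,0,0,0,40,0,0],
    [0,0,0,0,20,0,0],
    [0,0,0,0,5,0,0],
    [0,0,0,0,0,0,0],
    [0,0,0,0,0,0,0],
  ],
)

```text
time_s: 8.55
eef_pos: [0.3997, -0.0938, 0.3108]
tcp_rot: [[0.996, -0.088, -0.0], [-0.088, -0.996, 0.001], [-0.0, -0.001, -1.0]]
contact_force: [-0.2, -0.4, -2.3]
gripper_width: 0.273
```

Run:
```python
from h import *
import pickle
s=read_state(); c=viewer.capture("wrist"); cv2.imwrite("pics/w8.png",c["color"])
pickle.dump((s,c),open("w8.pkl","wb"))
print(s["time_s"],s["eef_pos"],s["tcp_rot"],s["contact_force"],s["gripper_width"])
crop(c["color"],300,100,130,110,6,"pics/w8c.png")
crop(c["color"],260,170,80,60,8,"pics/w8t.png")
```

```text
8.55 [ 0.3996821  -0.09379309  0.31077332] [[ 9.96127897e-01 -8.79159412e-02 -1.57033572e-05]
 [-8.79159090e-02 -9.96127656e-01  6.96344676e-04]
 [-7.68623461e-05 -6.92267783e-04 -9.99999757e-01]] [-0.22471113 -0.35746635 -2.32579071] 0.2734429154696652
```

View pics/w8c.png

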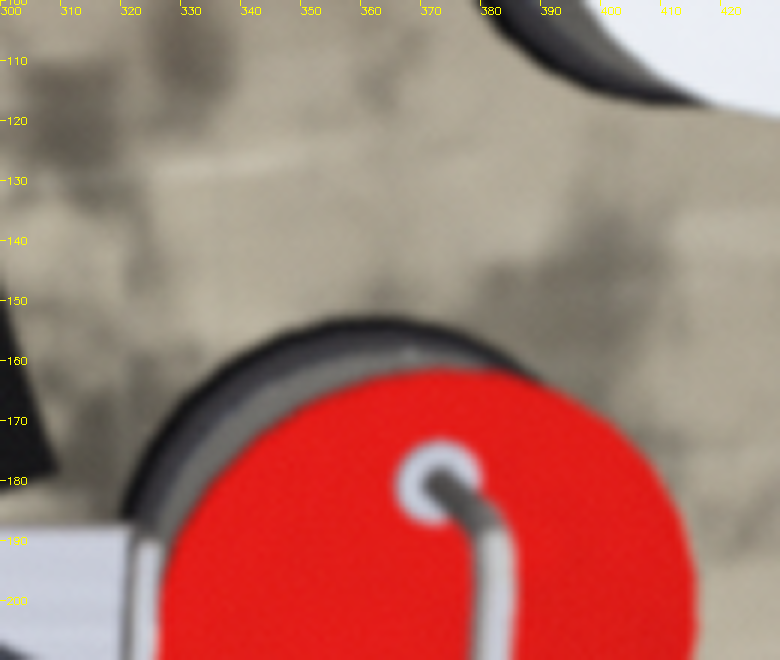

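View pics/w8t.png

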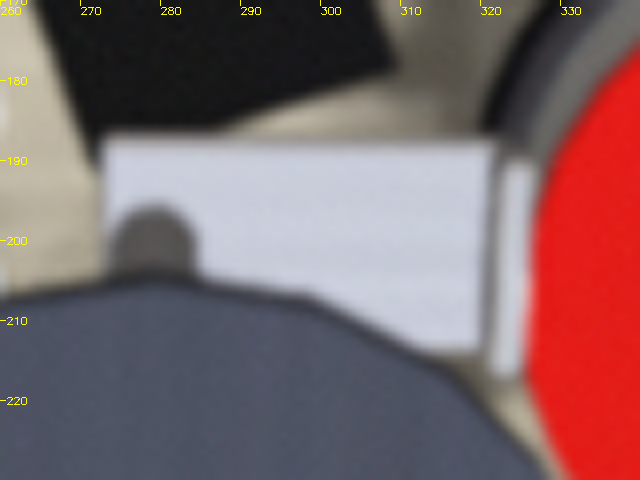

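View pics/w8.png

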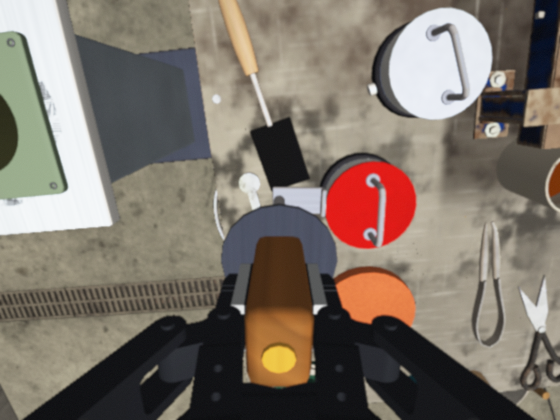

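Run:
```python
from h import *
import pickle
s,c=pickle.load(open("w8.pkl","rb"))
crop(c["color"],320,155,105,100,7,"pics/w8d.png")
```

```text
(no output)
```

View pics/w8d.png

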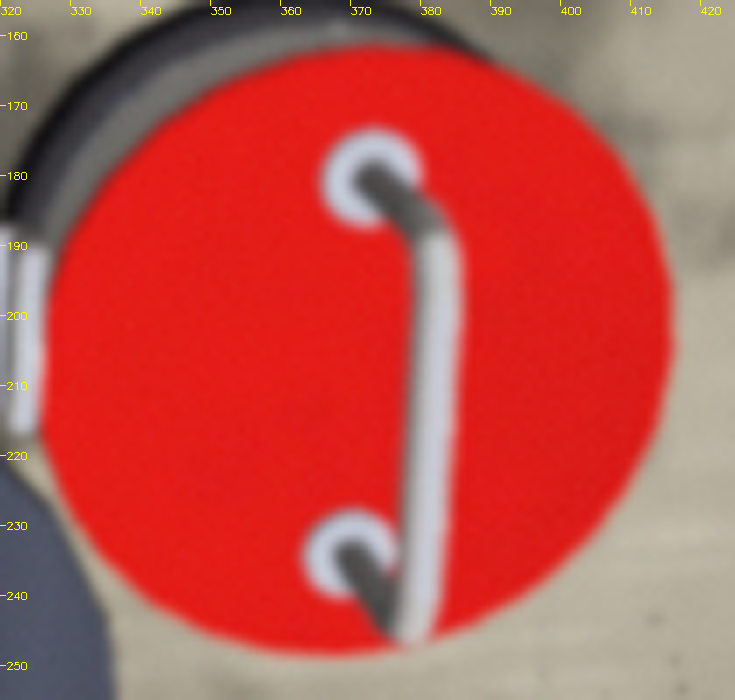

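```bash
cat > lid.py <<'E'
from h import *
import pickle
np.set_printoptions(precision=4,suppress=True)
s8,c8=pickle.load(open("w8.pkl","rb")); s6,c6=pickle.load(open("w6.pkl","rb"))
A=dict(viewer.capture("scene"));B=dict(viewer.capture("side"))
def W(q,P): # q x,y,zl,yaw(bar->loop x angle)
    cx,sx=np.cos(q[3]),np.sin(q[3]); P=np.atleast_2d(P)
    return np.c_[q[0]+cx*P[:,0]-sx*P[:,1],q[1]+sx*P[:,0]+cx*P[:,1],q[2]+P[:,2]]
feet=[(0,.0335,.001),(0,-.0335,.001)]
obsf=[(c8,s8,[(372.5,180.5),(369.5,234.5)]),(c6,s6,[(376.5,240),(372.5,287.5)]),(A,None,[(308.5,246.5),(326.8,253.5)]),(B,None,[(276.5,257),(272.5,274)])]
bars=[(c8,s8,[(383.0,200),(381.0,215),(379.3,235)]),(c6,s6,[(386,262),(384.3,280),(381.8,297)])]
def line_res(c,s,q,pts):
    a,b=proj(c,W(q,[(0,.025,.0395),(0,-.025,.0395)]),s); d=(b-a)/np.linalg.norm(b-a); n=np.array([-d[1],d[0]])
    return (np.array(pts)-a)@n
def res(q,wr=(1,1,.5,.5)):
    r=[]
    for (c,s,uv),w in zip(obsf,wr): r.append(w*(proj(c,W(q,feet),s)-uv).ravel())
    for c,s,p in bars: r.append(line_res(c,s,q,p))
    return np.concatenate(r)
f=least_squares(res,[.5,-.135,.066,-.09])
print('all',f.x,np.degrees(f.x[3]));print(f.fun)
f2=least_squares(lambda q:res(q,(1,1,0,0)),f.x);print('wrist only',f2.x,np.degrees(f2.x[3]))
# rim
for c,s in ((c8,s8),):
    h=cv2.cvtColor(c["color"],cv2.COLOR_BGR2HSV);m=((h[...,0]<=4)&(h[...,1]>150)&(h[...,2]>150)).astype(np.uint8)
    n,l,st,ce=cv2.connectedComponentsWithStats(m);i=np.argmax(st[1:,4])+1
    cn=max(cv2.findContours((l==i).astype(np.uint8),0,1)[0],key=len)[:,0].astype(float)
    for z in (.062,.066,.07):
        Wp=np.array([onz(c,p,z,s)[:2] for p in cn]); g=least_squares(lambda q:np.hypot(Wp[:,0]-q[0],Wp[:,1]-q[1])-q[2],[.5,-.13,.055],loss='soft_l1',f_scale=.0005);print(z,g.x)
# tongue calibration in w8
z=s8["eef_pos"][2]-.1436
for nm,uv,dz in (('back far',(272.5,187.2),0),('front far flat',(320.5,187.5),0),('lip far top',(322.8,190.3),.008),('shank',(279,200),0)):
    p=onz(c8,uv,z+dz,s8)-s8["eef_pos"]; print(nm,s8["tcp_rot"].T@p)
h=cv2.cvtColor(c8["color"],cv2.COLOR_BGR2HSV)
for c,n in ((A,'A'),(B,'B')): print(n,proj(c,W(f.x,[(0,.0335,.0395),(0,-.0335,.0395)])))
pickle.dump(f.x,open("lid.pkl","wb"))
E
python3 lid.py
```

```text
all [ 0.5054 -0.1407  0.0719 -0.0663] -3.80050569472706
[ 0.7908  0.1396 -0.0965 -0.2592  0.133   0.0143  0.0264 -0.0925  0.9625
 -0.5003  0.8202 -0.3134 -0.618  -0.1568 -0.3252 -0.1253 -0.4971  0.2361
  0.2504 -0.4818 -0.5865  0.2047]
wrist only [ 0.505  -0.1401  0.0734 -0.0659] -3.775625332716245
0.062 [ 0.503  -0.1413  0.0514]
0.066 [ 0.502  -0.1399  0.0509]
0.07 [ 0.5009 -0.1385  0.0503]
back far [-0.0058 -0.0127  0.1436]
front far flat [ 0.0356 -0.0124  0.1436]
lip far top [ 0.0366 -0.0121  0.1356]
shank [-0.0002 -0.0012  0.1436]
A [[310.5525 234.8938]
 [328.8171 242.1005]]
B [[275.2217 244.9498]
 [271.7304 261.7156]]
```

```bash
cat >> lid.py <<'E'
q=np.array([.5054,-.1405,.071,np.radians(-3.8)])
def draw(c,s,box,sc,name):
    im=cv2.resize(c["color"],None,fx=sc,fy=sc,interpolation=cv2.INTER_CUBIC)
    t=np.linspace(0,2*np.pi,73)
    def pl(P,col,cl=False): cv2.polylines(im,[np.int32((proj(c,W(q,P),s)+.5)*sc)],cl,col,1,cv2.LINE_AA)
    for z in (0,-.005): pl(np.c_[.055*np.cos(t),.055*np.sin(t),0*t+z],(255,0,0) if z==0 else (0,255,0))
    pl([(0,.0335,0),(0,.0335,.0395),(0,-.0335,.0395),(0,-.0335,0)],(255,255,0))
    x0,y0,w,h=[v*sc for v in box]; cv2.imwrite(name,im[y0:y0+h,x0:x0+w])
draw(c8,s8,(310,150,115,105),6,"pics/o8.png")
draw(A,None,(290,220,60,60),9,"pics/oA.png")
draw(B,None,(240,230,60,70),8,"pics/oB.png")
E
python3 lid.py >/dev/null
```

```text
(no output)
```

View pics/o8.png

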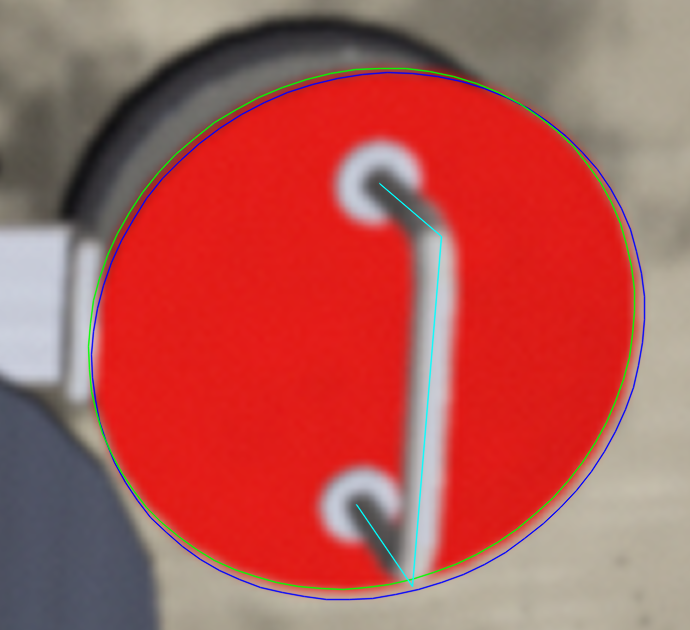

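View pics/oA.png

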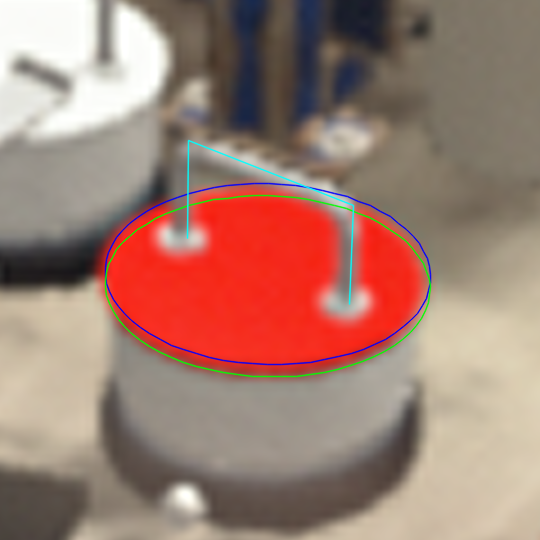

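View pics/oB.png

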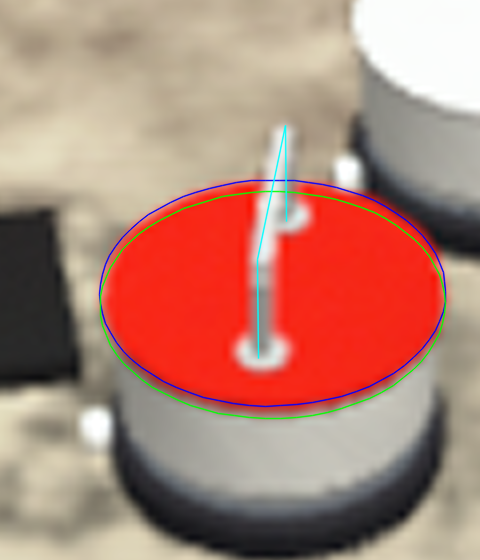

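Call:
move_arm(
  deltas=[
    [0,0,0,8,6,0,0],
    [0,0,0,17,13.5,0,0],
    [0,0,0,16,13,0,0],
    [0,0,0,8.4,6,0,0],
    [0,0,-0.0216,0,0,0,0],
    [0,0,0,0,0,10,0],
    [0,0,0,0,0,20,0],
    [0,0,0,0,0,20,0],
    [0,0,0,0,0,10,0],
    [0,0,0,0,0,0,0],
    [0,0,0,0,0,0,0],
  ],
)

```text
time_s: 9.9
eef_pos: [0.4457, -0.1367, 0.2513]
tcp_rot: [[0.998, -0.066, 0.001], [-0.066, -0.998, -0.0], [0.001, 0.0, -1.0]]
contact_force: [0.7, 0.4, -1.3]
gripper_width: 0.272
```

Run:
```python
from h import *
import pickle
s=read_state(); c=viewer.capture("wrist"); cv2.imwrite("pics/w9.png",c["color"])
b=viewer.capture("side");crop(b["color"],210,120,110,190,4,"pics/b9.png")
a=viewer.capture("scene");crop(a["color"],250,150,110,140,4,"pics/a9.png")
pickle.dump((s,c),open("w9.pkl","wb"))
print(s["time_s"],s["eef_pos"],s["tcp_rot"],s["contact_force"],s["gripper_width"])
```

```text
9.9 [ 0.44573576 -0.13673456  0.25126373] [[ 9.97813435e-01 -6.60888005e-02  7.86781221e-04]
 [-6.60887508e-02 -9.97813745e-01 -8.89860813e-05]
 [ 7.90942100e-04  3.67941194e-05 -9.99999687e-01]] [ 0.67340086  0.39807415 -1.32103964] 0.2721916906873285
```

View pics/w9.png

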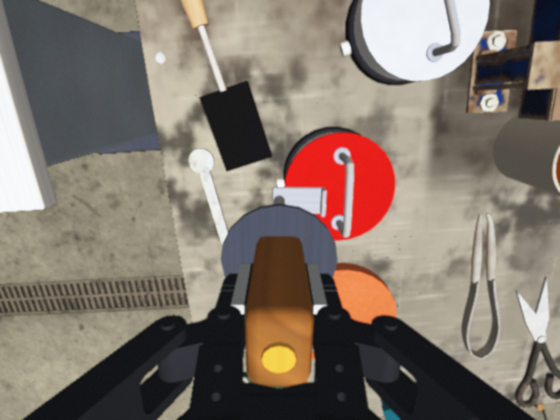

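View pics/b9.png

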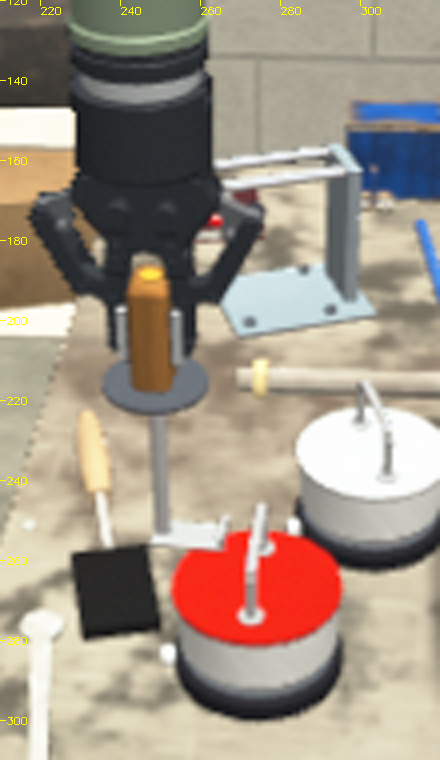

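View pics/a9.png

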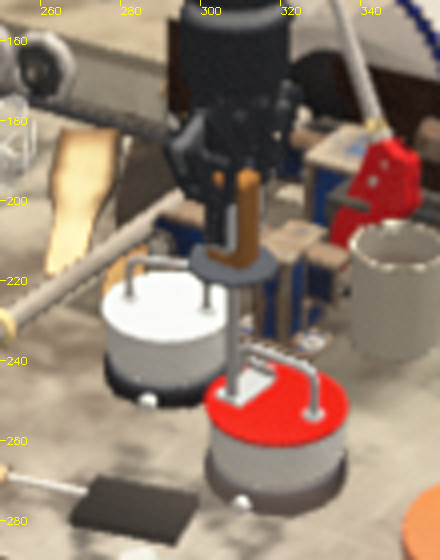

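Call:
move_arm(
  deltas=[
    [0,0,0,0,0,6,0],
    [0,0,0,0,0,9,0],
    [0,0,0,0,0,5,0],
    [0,0,0,0,0,0.7,0],
    [0,0,0,4,0,0,0],
    [0,0,0,8,0,0,0],
    [0,0,0,10,0,0,0],
    [0,0,0,10,0,0,0],
    [0,0,0,6,0,0,0],
    [0,0,0,2,0,0,0],
    [0,0,0,0,0,0,0],
  ],
)

```text
time_s: 11.15
eef_pos: [0.4858, -0.1395, 0.2299]
tcp_rot: [[0.998, -0.066, -0.0], [-0.066, -0.998, 0.0], [-0.0, -0.0, -1.0]]
contact_force: [-0.2, 0.7, -1.3]
gripper_width: 0.275
```

Run:
```python
from h import *
import pickle
s=read_state(); c=viewer.capture("wrist"); crop(c["color"],240,120,140,110,5,"pics/w10.png")
b=viewer.capture("side");crop(b["color"],230,190,90,110,6,"pics/b10.png")
a=viewer.capture("scene");crop(a["color"],280,190,90,90,7,"pics/a10.png")
print(s["time_s"],s["eef_pos"],s["contact_force"],s["gripper_width"])
```

```text
11.15 [ 0.48579227 -0.13949018  0.22989189] [-0.21163306  0.71931365 -1.25674157] 0.27534169386619595
```

View pics/w10.png

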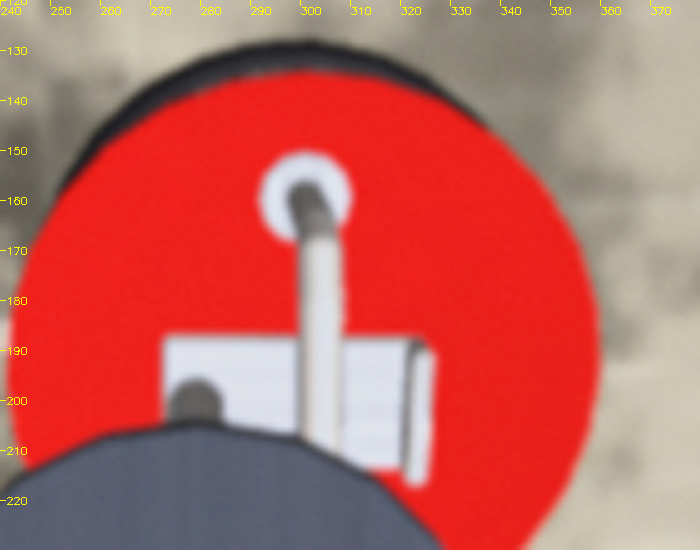

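View pics/b10.png

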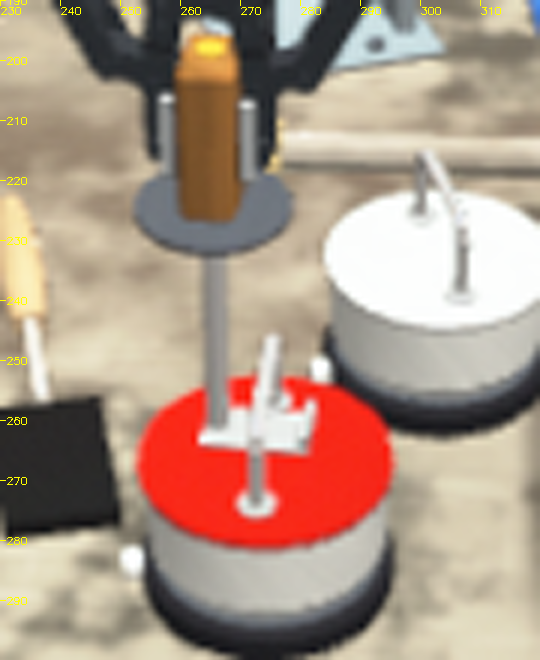

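View pics/a10.png

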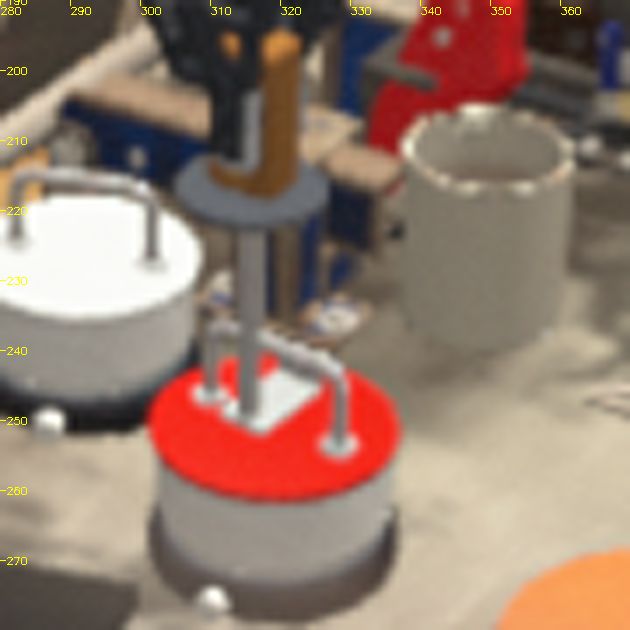

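Call:
move_arm(
  deltas=[
    [0,0,0,0,0,-4,0],
    [0,0,0,0,0,-7,0],
    [0,0,0,0,0,-4,0],
    [0,0,0,0,0,-2,0],
    [0,0,0,0,0,-1,0],
    [0,0,0,0,0,-1,0],
    [0,0,0,0,0,-1,0],
    [0,0,0,0,0,-1,0],
    [0,0,0,0,0,-1,0],
    [0,0,0,0,0,-1,0],
    [0,0,0,0,0,0,0],
  ],
)

```text
time_s: 12.4
eef_pos: [0.4853, -0.1395, 0.2528]
tcp_rot: [[0.998, -0.066, -0.001], [-0.066, -0.998, 0.0], [-0.001, -0.0, -1.0]]
contact_force: [0.1, 0.9, -5.2]
gripper_width: 0.273
```

Run:
```python
from h import *
s=read_state(); c=viewer.capture("wrist"); crop(c["color"],240,120,140,110,5,"pics/w11.png")
b=viewer.capture("side");crop(b["color"],230,190,90,110,6,"pics/b11.png")
print(s["time_s"],s["eef_pos"],s["contact_force"],s["moment"],s["gripper_width"])
```

```text
12.4 [ 0.4853386  -0.13947733  0.25275261] [ 0.06530995  0.90672591 -5.21947827] [-0.00341915  0.04471221 -0.00531607] 0.2727993093030967
```

View pics/b11.png

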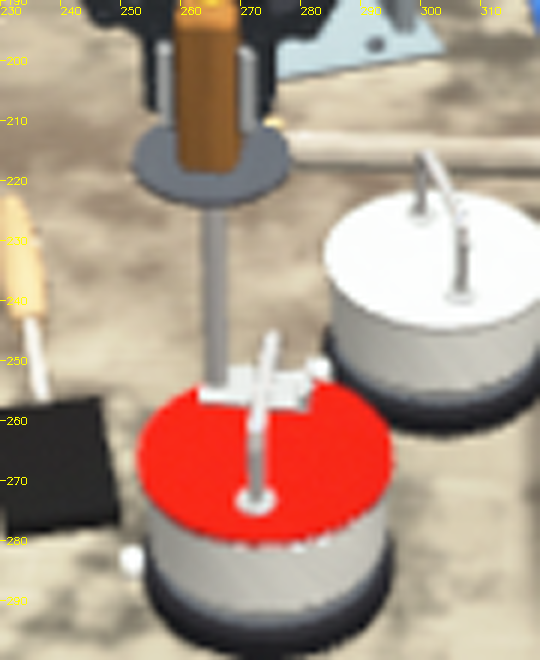

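View pics/w11.png

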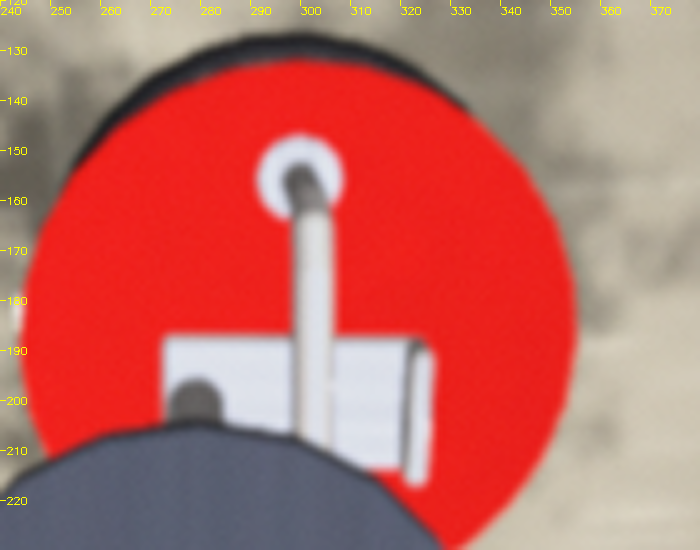

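Call:
move_arm(
  deltas=[
    [0,0,0,0,0,-1,0],
    [0,0,0,0,0,-1,0],
    [0,0,0,0,0,-1,0],
    [0,0,0,0,0,-1.5,0],
    [0,0,0,0,0,-1.5,0],
    [0,0,0,0,0,-2,0],
    [0,0,0,0,0,-2,0],
    [0,0,0,0,0,-2,0],
    [0,0,0,0,0,-2,0],
    [0,0,0,0,0,-1,0],
    [0,0,0,0,0,0,0],
  ],
)

```text
time_s: 13.6
eef_pos: [0.4856, -0.1395, 0.2683]
tcp_rot: [[0.998, -0.066, 0.0], [-0.066, -0.998, -0.0], [0.0, -0.0, -1.0]]
contact_force: [0.8, -0.6, -4.2]
gripper_width: 0.269
```

Run:
```python
from h import *
s=read_state(); c=viewer.capture("wrist"); crop(c["color"],240,110,140,120,5,"pics/w12.png")
b=viewer.capture("side");crop(b["color"],230,190,90,110,6,"pics/b12.png")
a=viewer.capture("scene");crop(a["color"],280,190,90,90,6,"pics/a12.png")
print(s["time_s"],s["eef_pos"],s["contact_force"],s["moment"],s["gripper_width"])
```

```text
13.6 [ 0.48563321 -0.13954408  0.26825758] [ 0.77586331 -0.61292494 -4.17052493] [-0.0183531   0.06575993  0.00186087] 0.2689605382998394
```

View pics/b12.png

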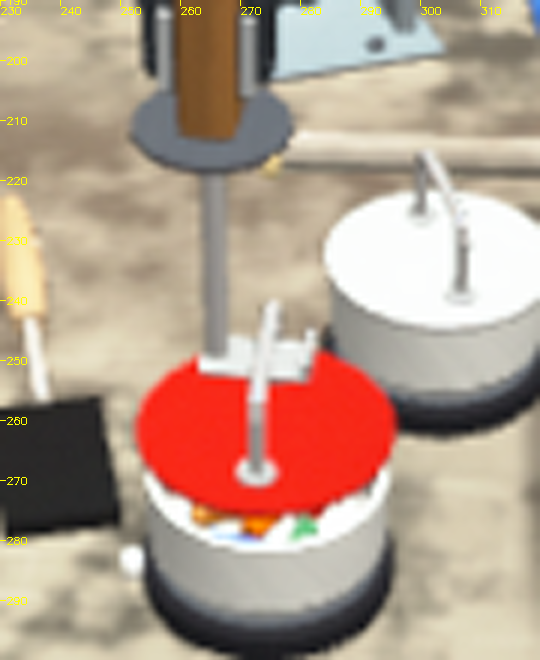

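View pics/a12.png

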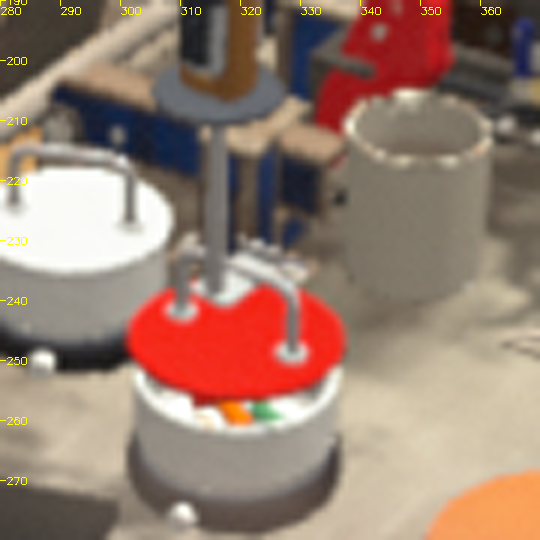

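View pics/w12.png

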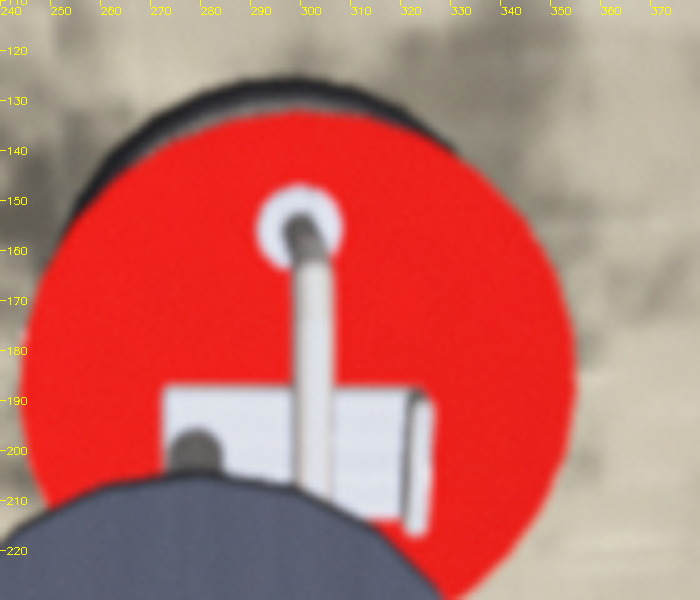

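Run:
```python
from h import *
import pickle
np.set_printoptions(precision=4,suppress=True)
A=viewer.capture("scene");B=viewer.capture("side")
L=[("A",None,A),("B",None,B)]+[(n,)+pickle.load(open(n+".pkl","rb")) for n in ("w8","w9")]
for nm,s,c in L:
    h=cv2.cvtColor(c["color"],cv2.COLOR_BGR2HSV)
    m=((h[...,0]>=5)&(h[...,0]<=14)&(h[...,1]>120)&(h[...,2]>(215 if nm in "AB" else 150))).astype(np.uint8)
    if nm in("w8","w9"): m[:, :335 if nm=="w9" else 332]=0; m[:260]=0; m[330:]=0
    n,l,st,ce=cv2.connectedComponentsWithStats(m);i=np.argmax(st[1:,4])+1
    cn=max(cv2.findContours((l==i).astype(np.uint8),0,1)[0],key=len)[:,0].astype(float)
    print(nm,st[i])
    Wp=np.array([onz(c,p,.022,s)[:2] for p in cn])
    for free in (1,0):
        g=least_squares(lambda q:np.hypot(Wp[:,0]-q[0],Wp[:,1]-q[1])-(q[2] if free else .0745),[.5,-.33,.075],loss='soft_l1',f_scale=.0007);print(free,g.x,np.median(np.abs(g.fun)))
    im=cv2.resize(c["color"],None,fx=4,fy=4,interpolation=cv2.INTER_CUBIC); t=np.linspace(0,2*np.pi,73)
    P=np.c_[.512+.075*np.cos(t),-.332+.075*np.sin(t),0*t+.022]
    cv2.polylines(im,[np.int32((proj(c,P,s)+.5)*4)],True,(255,0,0),1,cv2.LINE_AA)
    x,y,w,hh=cv2.boundingRect(np.int32(proj(c,P,s))); x-=8;y-=8;w+=16;hh+=24
    x=max(x,0);y=max(y,0)
    cv2.imwrite(f"pics/t_{nm}.png",im[y*4:(y+hh)*4,x*4:(x+w)*4])
```

```text
A [ 351  269   51   31 1238]
1 [ 0.509  -0.3323  0.072 ] 0.000822630992653485
0 [ 0.5096 -0.3319  0.075 ] 0.002458681562822307
B [ 239  314   67   54 2268]
1 [ 0.5166 -0.3365  0.0695] 0.005639406810794272
0 [ 0.516  -0.3362  0.075 ] 0.004831553315742601
w8 [ 336  272   79   55 3082]
1 [ 0.5256 -0.3002  0.0489] 0.006365434830651596
0 [ 0.5119 -0.3308  0.075 ] 0.0011592703861268636
w9 [ 335  269   61   55 2325]
1 [ 0.5447 -0.2971  0.0379] 0.005712538402958003
0 [ 0.5026 -0.3294  0.075 ] 0.008579005185036098
```

View pics/t_A.png

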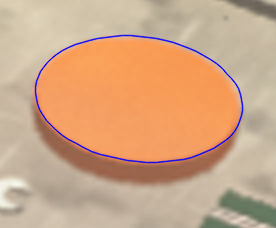

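View pics/t_B.png

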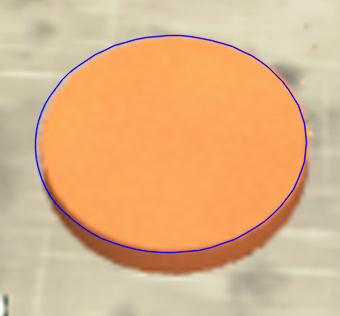

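View pics/t_w9.png

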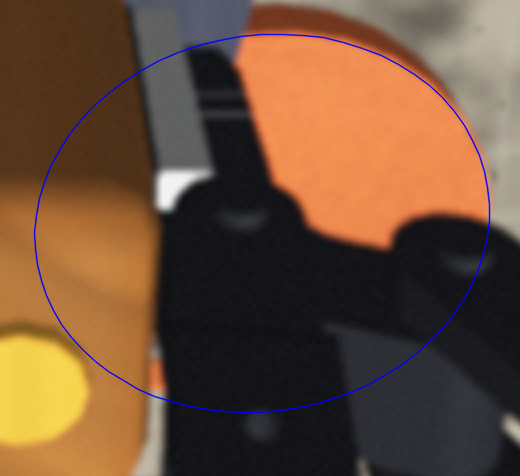

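Call:
move_arm(
  deltas=[
    [0,0,0,0,0,-2,0],
    [0,0,0,0,0,-4,0],
    [0,0,0,0,0,-7,0],
    [0,0,0,0,0,-8,0],
    [0,0,0,0,0,-8,0],
    [0,0,0,0,0,-8,0],
    [0,0,0,0,0,-7,0],
    [0,0,0,0,0,-4,0],
    [0,0,0,0,0,-2,0],
    [0,0,0,0,0,0,0],
  ],
)

```text
time_s: 14.85
eef_pos: [0.4855, -0.1395, 0.3182]
tcp_rot: [[0.998, -0.066, 0.0], [-0.066, -0.998, 0.0], [0.0, -0.0, -1.0]]
contact_force: [-0.5, 0.7, -4.7]
gripper_width: 0.273
```

Call:
move_arm(
  deltas=[
    [0,0,0,0.3,3,0,0],
    [0,0,0,0.6,6,0,0],
    [0,0,0,0.9,9,0,0],
    [0,0,0,1.2,12,0,0],
    [0,0,0,1.5,15,0,0],
    [0,0,0,1.8,17,0,0],
    [0,0,0,1.8,17,0,0],
    [0,0,0,1.8,17,0,0],
    [0,0,0,1.8,17,0,0],
    [0,0,0,1.8,17,0,0],
    [0,0,0,1.6,16,0,0],
    [0,0,0,1.4,14,0,0],
  ],
)

```text
time_s: 16.05
eef_pos: [0.4914, -0.3018, 0.3179]
tcp_rot: [[0.998, -0.067, -0.0], [-0.067, -0.998, 0.0], [-0.0, -0.0, -1.0]]
contact_force: [1.0, 0.8, -4.7]
gripper_width: 0.272
```

Call:
move_arm(
  deltas=[
    [0,0,0,1.1,11,0,0],
    [0,0,0,0.8,8.7,0,0],
    [0,0,0,0.5,6,0,0],
    [0,0,0,0,3.5,0,0],
    [0,0,0,0,1.5,0,0],
    [0,0,0,0,0,0,0],
    [0,0,0,0,0,0,0],
    [0,0,0,0,0,0,0],
  ],
)

```text
time_s: 16.85
eef_pos: [0.4918, -0.3307, 0.3182]
tcp_rot: [[0.998, -0.066, 0.0], [-0.066, -0.998, 0.0], [0.0, -0.0, -1.0]]
contact_force: [0.0, -0.0, -4.6]
gripper_width: 0.271
```

Run:
```python
from h import *
s=read_state(); c=viewer.capture("wrist"); cv2.imwrite("pics/w13.png",c["color"])
b=viewer.capture("side");crop(b["color"],210,190,120,190,3,"pics/b13.png")
a=viewer.capture("scene");crop(a["color"],310,200,110,110,5,"pics/a13.png")
print(s["time_s"],s["eef_pos"],s["contact_force"],s["moment"],s["gripper_width"])
```

```text
16.85 [ 0.49178371 -0.33068547  0.31817166] [ 0.02907671 -0.0389621  -4.57065027] [-0.0107561   0.09286618 -0.041788  ] 0.2712861243060121
```

View pics/b13.png

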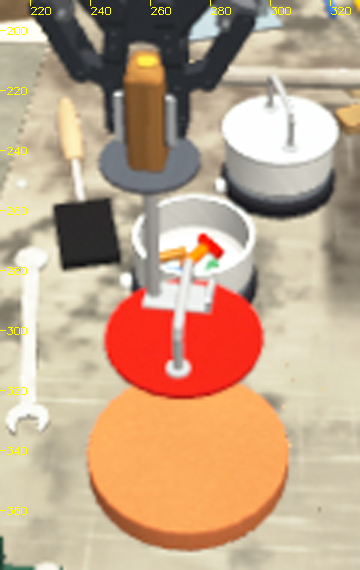

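View pics/a13.png

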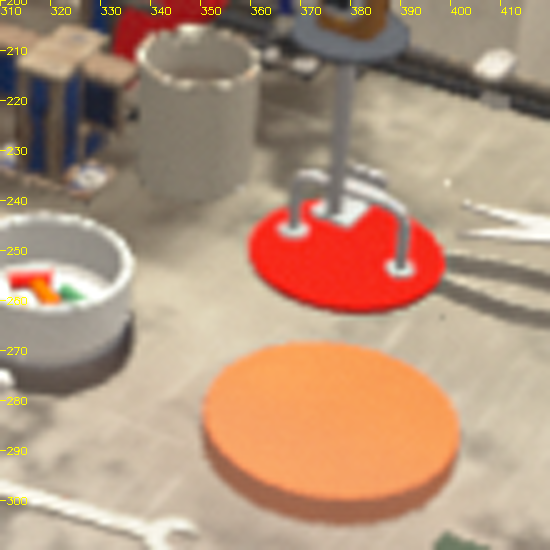

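View pics/w13.png

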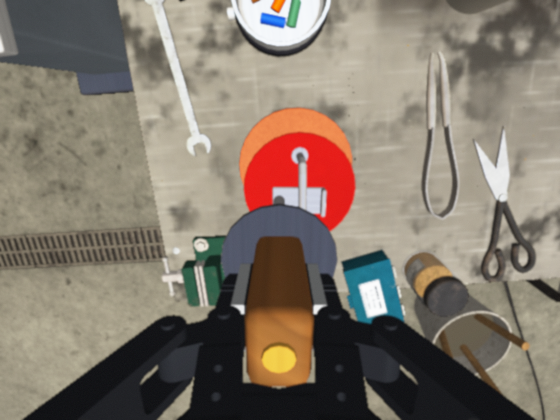

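Run:
```python
from h import *
s=read_state(); c=viewer.capture("wrist")
im=cv2.resize(c["color"],None,fx=4,fy=4,interpolation=cv2.INTER_CUBIC); t=np.linspace(0,2*np.pi,73)
for x,y,r,z,col in ((.512,-.332,.075,.022,(255,0,0)),(.5118,-.332,.055,.1386,(0,255,0)),(.5118,-.332,.055,.1266,(255,255,0))):
    P=np.c_[x+r*np.cos(t),y+r*np.sin(t),0*t+z]
    cv2.polylines(im,[np.int32((proj(c,P,s)+.5)*4)],True,col,1,cv2.LINE_AA)
cv2.imwrite("pics/o13.png",im[400:960,880:1480])
```

```text
(no output)
```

View pics/o13.png

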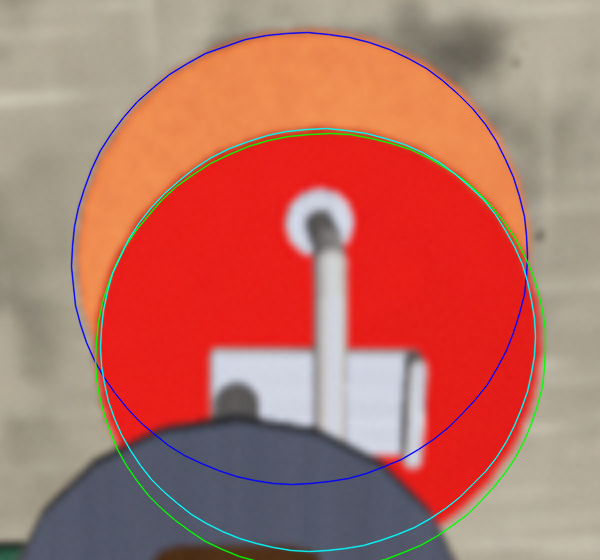

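Call:
move_arm(
  deltas=[
    [0,0,0,0.5,0,3,0],
    [0,0,0,0,0,6,0],
    [0,0,0,0,0,9,0],
    [0,0,0,0,0,10,0],
    [0,0,0,0,0,10,0],
    [0,0,0,0,0,10,0],
    [0,0,0,0,0,10,0],
    [0,0,0,0,0,10,0],
    [0,0,0,0,0,9,0],
    [0,0,0,0,0,7,0],
    [0,0,0,0,0,5,0],
    [0,0,0,0,0,3,0],
  ],
)

```text
time_s: 18.25
eef_pos: [0.4922, -0.3311, 0.2256]
tcp_rot: [[0.998, -0.066, -0.0], [-0.066, -0.998, 0.0], [-0.0, -0.0, -1.0]]
contact_force: [-0.1, -0.8, -3.5]
gripper_width: 0.271
```

Call:
move_arm(
  deltas=[
    [0,0,0,0,0,2,0],
    [0,0,0,0,0,1.5,0],
    [0,0,0,0,0,1,0],
    [0,0,0,0,0,1,0],
    [0,0,0,0,0,1,0],
    [0,0,0,0,0,1,0],
    [0,0,0,0,0,1,0],
    [0,0,0,0,0,1,0],
    [0,0,0,0,0,1,0],
    [0,0,0,0,0,1,0],
    [0,0,0,0,0,1,0],
    [0,0,0,0,0,0,0],
  ],
)

```text
time_s: 19.45
eef_pos: [0.4924, -0.3311, 0.2137]
tcp_rot: [[0.998, -0.066, 0.0], [-0.066, -0.998, -0.0], [0.0, 0.0, -1.0]]
contact_force: [-0.3, -0.1, -4.4]
gripper_width: 0.272
```

Run:
```python
from h import *
s=read_state(); c=viewer.capture("wrist"); crop(c["color"],220,90,150,120,5,"pics/w14.png")
b=viewer.capture("side");crop(b["color"],210,230,120,150,5,"pics/b14.png")
print(s["time_s"],s["eef_pos"],s["contact_force"],s["moment"],s["gripper_width"])
```

```text
19.45 [ 0.49235575 -0.33113339  0.21365109] [-0.299834   -0.09912029 -4.38782378] [-0.00898358  0.04654243 -0.00119801] 0.2723995039349176
```

View pics/b14.png

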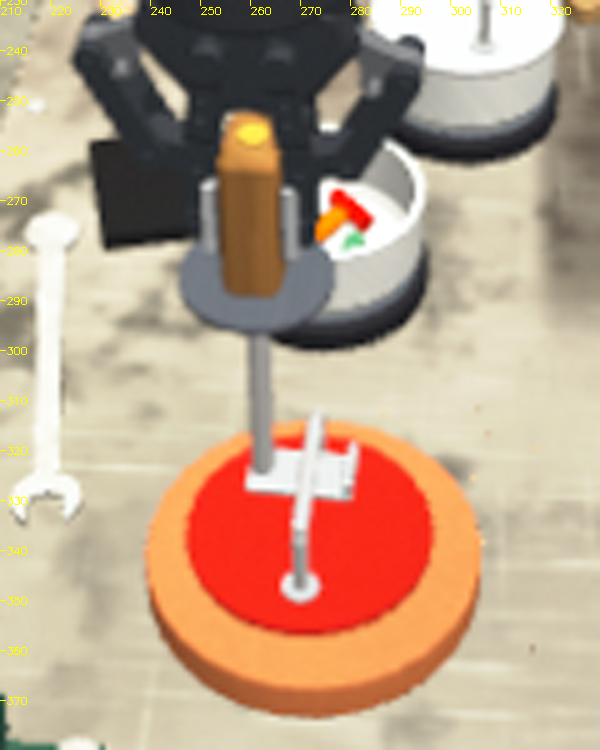

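View pics/w14.png

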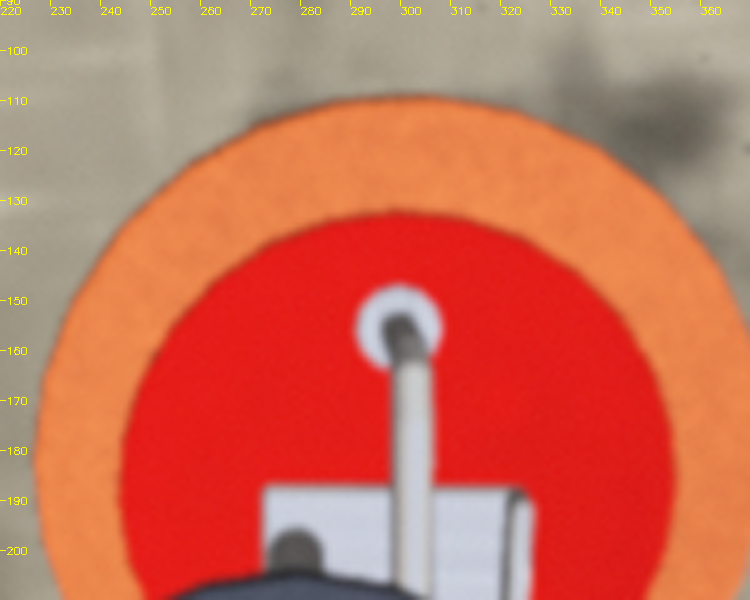

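Call:
move_arm(
  deltas=[
    [0,0,0,0,0,0.7,0],
    [0,0,0,0,0,0.7,0],
    [0,0,0,0,0,0.7,0],
    [0,0,0,0,0,0.7,0],
    [0,0,0,0,0,0.7,0],
    [0,0,0,0,0,0,0],
  ],
)

```text
time_s: 20.15
eef_pos: [0.4922, -0.3311, 0.21]
tcp_rot: [[0.998, -0.066, -0.0], [-0.066, -0.998, 0.0], [-0.0, -0.0, -1.0]]
contact_force: [0.3, 0.0, -1.3]
gripper_width: 0.275
```

Call:
move_arm(
  deltas=[
    [0,0,0,0,0,1,0],
    [0,0,0,0,0,2,0],
    [0,0,0,0,0,4,0],
    [0,0,0,0,0,5,0],
    [0,0,0,0,0,3,0],
    [0,0,0,0,0,1,0],
    [0,0,0,0,0,0,0],
    [0,0,0,0,0,0,0],
  ],
)

```text
time_s: 20.95
eef_pos: [0.4923, -0.3311, 0.1942]
tcp_rot: [[0.998, -0.066, 0.0], [-0.066, -0.998, -0.0], [0.0, 0.0, -1.0]]
contact_force: [0.2, -0.2, -1.4]
gripper_width: 0.273
```

Run:
```python
from h import *
s=read_state(); c=viewer.capture("wrist"); crop(c["color"],220,90,150,120,5,"pics/w15.png")
b=viewer.capture("side");crop(b["color"],210,260,120,120,6,"pics/b15.png")
a=viewer.capture("scene");crop(a["color"],330,210,90,90,6,"pics/a15.png")
print(s["time_s"],s["eef_pos"],s["contact_force"],s["moment"],s["gripper_width"])
```

```text
20.95 [ 0.49231788 -0.33114015  0.19415622] [ 0.16637989 -0.18641566 -1.35853852] [-0.01304447  0.0096238  -0.01406627] 0.2727692247265124
```

View pics/b15.png

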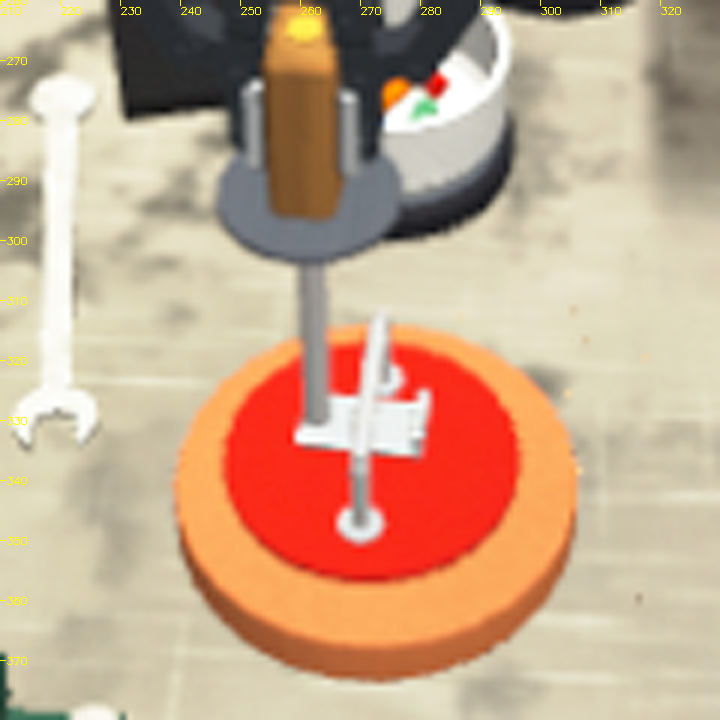

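View pics/a15.png

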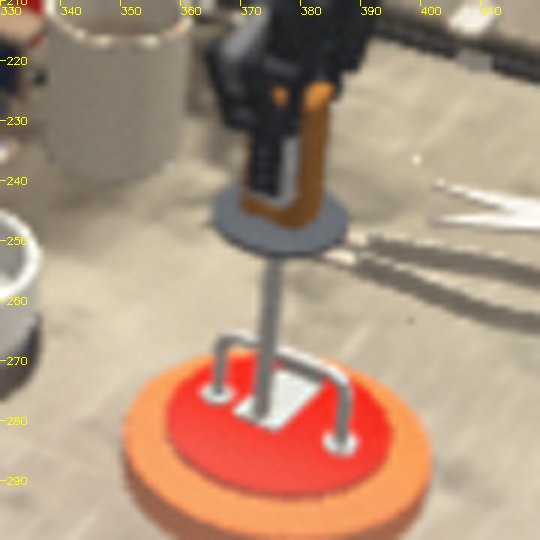

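View pics/w15.png

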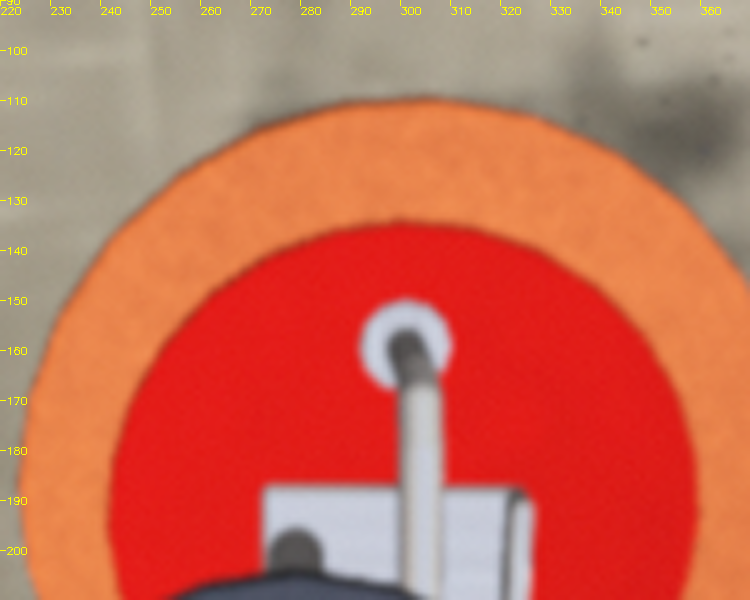

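Call:
move_arm(
  deltas=[
    [0,0,0,-4,0,0,0],
    [0,0,0,-9,0,0,0],
    [0,0,0,-13,0,0,0],
    [0,0,0,-13,0,0,0],
    [0,0,0,-9,0,0,0],
    [0,0,0,-4,0,0,0],
    [0,0,0,0,0,-5,0],
    [0,0,0,0,0,-20,0],
    [0,0,0,0,0,-35,0],
    [0,0,0,0,0,-35,0],
    [0,0,0,0,0,-25,0],
    [0,0,0,0,0,0,0],
  ],
)

```text
time_s: 22.3
eef_pos: [0.4422, -0.3288, 0.3185]
tcp_rot: [[0.998, -0.066, 0.008], [-0.066, -0.998, -0.006], [0.008, 0.005, -1.0]]
contact_force: [-0.2, -1.3, -1.6]
gripper_width: 0.277
```

Run:
```python
from h import *
s=read_state(); c=viewer.capture("wrist"); cv2.imwrite("pics/w16.png",c["color"])
b=viewer.capture("side");crop(b["color"],210,260,120,120,6,"pics/b16.png")
print(s["time_s"],s["eef_pos"],s["contact_force"],s["gripper_width"])
E=np.array([.94107,.33819])
seat=np.array([.48447,.32667]);pre=seat-.1*E; print(pre)
d=np.r_[pre-s["eef_pos"][:2],0]; print("tool shift",s["tcp_rot"].T@d*1000)
yaw=np.arctan2(s["tcp_rot"][1,0],s["tcp_rot"][0,0]); print(np.degrees(yaw), yaw-np.arctan2(.33819,.94107))
# lid vs tile check
q=onz(c,(0,0),.1,s)
```

```text
22.3 [ 0.44222917 -0.32881156  0.31851108] [-0.15596174 -1.30032046 -1.60182245] 0.276628454565336
[0.390363 0.292851]
tool shift [ -92.80953891 -616.86735127   -3.93746998]
-3.787040701578538 -0.4110918893761914
```

View pics/w16.png

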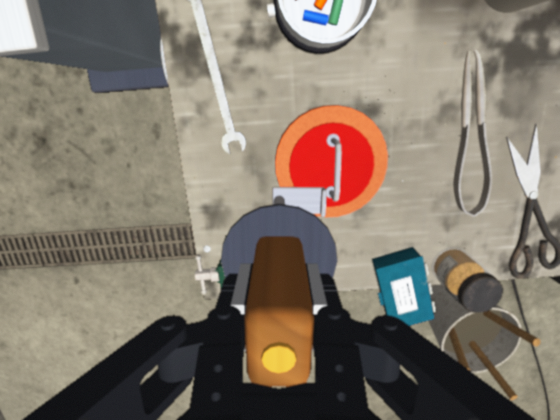

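View pics/b16.png

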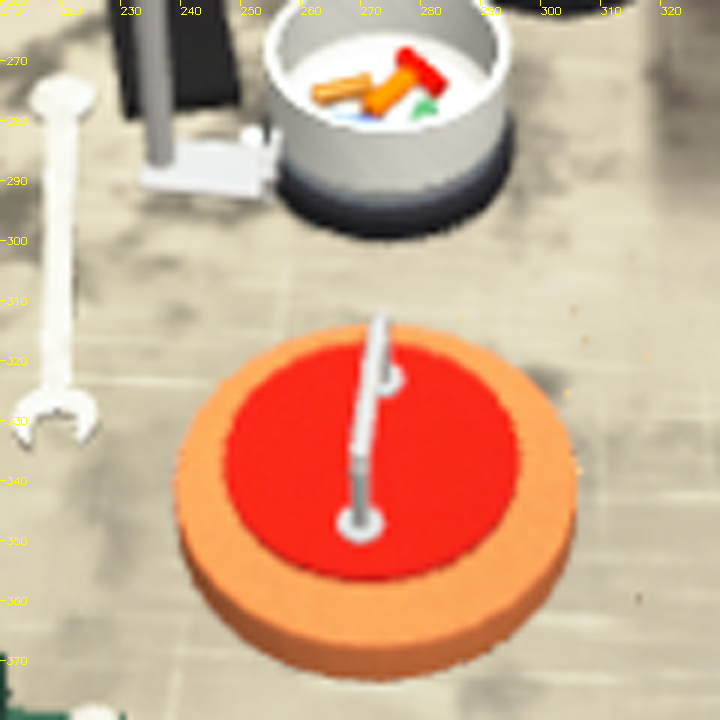

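Call:
move_arm(
  deltas=[
    [0,0,0,-1.5,-10,0,0],
    [0,0,0,-3.3,-22,0,0],
    [0,0,0,-5,-33,0,0],
    [0,0,0,-6.3,-42,0,0],
    [0,0,0,-6.3,-42,0,0],
    [0,0,0,-6.3,-42,0,0],
    [0,0,0,-6.3,-42,0,0],
    [0,0,0,-6.3,-42,0,0],
    [0,0,0,-6.3,-42,0,0],
    [0,0,0,-6.3,-42,0,0],
    [0,0,0,-6.3,-42,0,0],
    [0,0,0,-6.3,-42,0,0],
  ],
)

```text
time_s: 23.6
eef_pos: [0.4016, 0.1206, 0.3126]
tcp_rot: [[0.998, -0.066, -0.003], [-0.066, -0.998, -0.0], [-0.003, 0.001, -1.0]]
contact_force: [1.3, -0.1, -2.1]
gripper_width: 0.275
```

Call:
move_arm(
  deltas=[
    [0,0,0,-6.3,-42,0,0],
    [0,0,0,-6.3,-42,0,0],
    [0,0,0,-5.4,-36,0,0],
    [0,0,0,-4.2,-28,0,0],
    [0,0,0,-2.8,-16,0,0],
    [0,0,0,-1.5,-10,0,0],
    [0,0,-0.07,0,0,0,0],
    [0,0,-0.136,0,0,0,0],
    [0,0,-0.136,0,0,0,0],
    [0,0,-0.069,0,0,0,0],
    [0,0,0,0,0,0,0],
    [0,0,0,0,0,0,0],
  ],
)

```text
time_s: 24.8
eef_pos: [0.3881, 0.2937, 0.3135]
tcp_rot: [[0.942, 0.336, -0.001], [0.336, -0.942, -0.001], [-0.001, 0.0, -1.0]]
contact_force: [0.5, 0.3, -1.8]
gripper_width: 0.27
```

```bash
cat > back.py <<'E'
from h import *
import sys
s=read_state()
E=np.array([.94107,.33819]); seat=np.array([.48447,.32667])
pre=seat-float(sys.argv[1])*E
d=np.r_[pre,float(sys.argv[2])]-s["eef_pos"]; print(s["time_s"],s["eef_pos"],s["contact_force"]);print("tool shift",s["tcp_rot"].T@d*1000)
yaw=np.arctan2(s["tcp_rot"][1,0],s["tcp_rot"][0,0]); print("turn z",yaw-np.arctan2(.33819,.94107)); print(s["tcp_rot"])
E
python3 back.py .1 .1871
```

```text
24.8 [0.38812746 0.29371887 0.31348589] [ 0.52412483  0.33720678 -1.83240292]
tool shift [  1.9844645    1.52123797 126.38390617]
turn z -0.002304313117068524
[[ 9.41852899e-01  3.36023520e-01 -1.14497273e-03]
 [ 3.36022761e-01 -9.41853520e-01 -8.06341304e-04]
 [-1.34934624e-03  3.74717996e-04 -9.99999019e-01]]
```

Call:
move_arm(
  deltas=[
    [0,0,-0.002,2,1.5,12,0],
    [0,0,0,0,0,25,0],
    [0,0,0,0,0,32,0],
    [0,0,0,0,0,30,0],
    [0,0,0,0,0,18,0],
    [0,0,0,0,0,7.5,0],
    [0,0,0,0,0,2,0],
    [0,0,0,0,0,0,0],
    [0,0,0,0,0,0,0],
  ],
)

```text
time_s: 25.7
eef_pos: [0.3915, 0.2939, 0.1886]
tcp_rot: [[0.941, 0.34, 0.002], [0.34, -0.941, 0.001], [0.002, -0.001, -1.0]]
contact_force: [0.3, -0.8, -2.4]
gripper_width: 0.273
```

```bash
python3 back.py .1 .1871;  python3 - <<'E'
from h import *
c=viewer.capture("wrist"); cv2.imwrite("pics/w17.png",c["color"])
b=viewer.capture("side");crop(b["color"],210,80,110,130,5,"pics/b17.png")
E
```

```text
25.7 [0.39150739 0.29385472 0.18860034] [ 0.34562875 -0.83457023 -2.42901938]
tool shift [-1.42053004  0.55653055  1.49681599]
turn z 0.001431557047158194
[[ 9.40589532e-01  3.39540676e-01  1.86048786e-03]
 [ 3.39538521e-01 -9.40591135e-01  1.38198034e-03]
 [ 2.21919692e-03 -6.68168947e-04 -9.99997314e-01]]
```

View pics/w17.png

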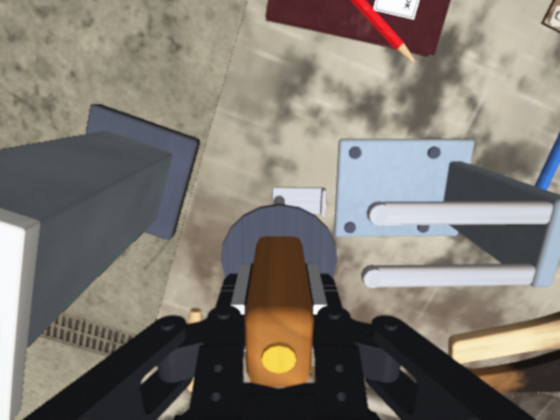

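View pics/b17.png

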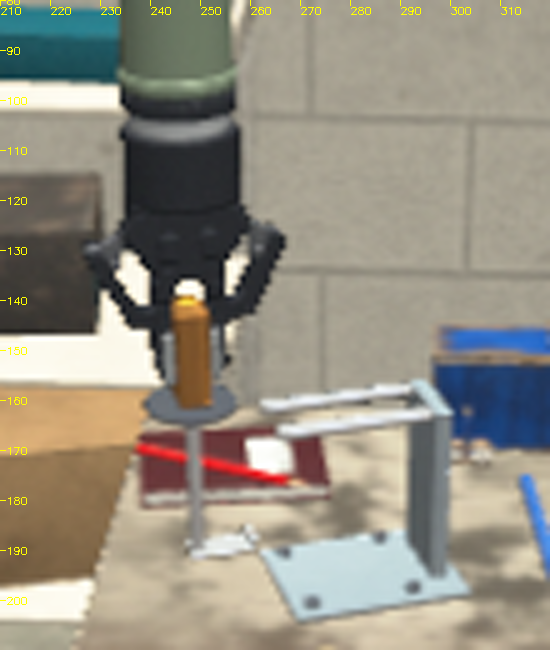

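Call:
move_arm(
  deltas=[
    [0,0,0,0,0.5,0.5,0],
    [0,0,0,4,0,0,0],
    [0,0,0,10,0,0,0],
    [0,0,0,16,0,0,0],
    [0,0,0,19,0,0,0],
    [0,0,0,19,0,0,0],
    [0,0,0,16,0,0,0],
    [0,0,0,10,0,0,0],
    [0,0,0,5,0,0,0],
    [0,0,0,0,0,0,0],
    [0,0,0,0,0,0,0],
  ],
)

```text
time_s: 26.9
eef_pos: [0.4837, 0.3264, 0.187]
tcp_rot: [[0.941, 0.34, -0.001], [0.34, -0.941, -0.0], [-0.001, 0.0, -1.0]]
contact_force: [-0.9, -0.8, -2.2]
gripper_width: 0.276
```

```bash
python3 back.py 0 .1746;  python3 - <<'E'
from h import *
c=viewer.capture("wrist"); cv2.imwrite("pics/w18.png",c["color"])
b=viewer.capture("side");crop(b["color"],220,80,110,130,5,"pics/b18.png")
E
```

```text
26.9 [0.48365167 0.326356   0.18698964] [-0.85257954 -0.84216505 -2.2201358 ]
tool shift [ 0.88749893 -0.01819615 12.38884554]
turn z 0.0016527987420362766
[[ 9.40516323e-01  3.39747508e-01 -8.23037408e-04]
 [ 3.39747309e-01 -9.40516680e-01 -3.74813330e-04]
 [-9.01422305e-04  7.28933102e-05 -9.99999591e-01]]
```

View pics/w18.png

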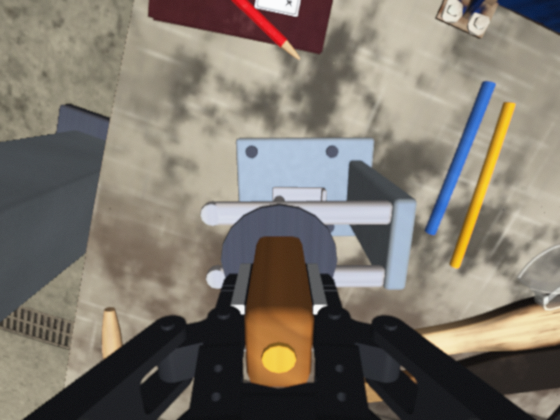

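View pics/b18.png

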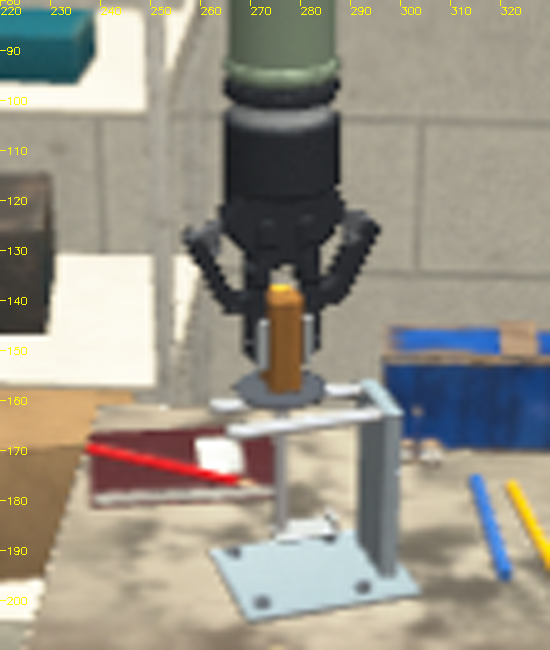

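Back at the seat position; lowering gently onto the prongs.

Call:
move_arm(
  deltas=[
    [0,0,0.0015,0.5,0,3,0],
    [0,0,0,0,0,4,0],
    [0,0,0,0,0,2,0],
    [0,0,0,0,0,1,0],
    [0,0,0,0,0,0.7,0],
    [0,0,0,0,0,0.6,0],
    [0,0,0,0,0,0.5,0],
    [0,0,0,0,0,0.4,0],
    [0,0,0,0,0,0,0],
    [0,0,0,0,0,0,0],
  ],
)

```text
time_s: 28.0
eef_pos: [0.4847, 0.3268, 0.175]
tcp_rot: [[0.941, 0.338, 0.0], [0.338, -0.941, 0.0], [0.0, -0.0, -1.0]]
contact_force: [-0.1, -0.1, -2.2]
gripper_width: 0.272
```

Call:
move_arm(
  deltas=[
    [0,0,0,0,0,0.4,0],
    [0,0,0,0,0,0.3,0],
    [0,0,0,0,0,0.3,0],
    [0,0,0,0,0,0,0],
    [0,0,0,0,0,0,0],
  ],
)

```text
time_s: 28.5
eef_pos: [0.4847, 0.3268, 0.1746]
tcp_rot: [[0.941, 0.338, 0.001], [0.338, -0.941, 0.0], [0.001, -0.0, -1.0]]
contact_force: [-1.5, -1.0, 3.7]
gripper_width: 0.275
```

Call:
move_arm(
  deltas=[
    [0,0,0,0,0,0,0.33],
    [0,0,0,0,0,0,0.4],
    [0,0,0,0,0,0,0.5],
    [0,0,0,0,0,0,0.7],
    [0,0,0,0,0,0,1],
    [0,0,0,0,0,0,1],
    [0,0,0,0,0,0,1],
    [0,0,0,0,0,0,1],
    [0,0,0,0,0,0,1],
  ],
)

```text
time_s: 29.4
eef_pos: [0.4847, 0.3268, 0.1739]
tcp_rot: [[0.941, 0.338, 0.0], [0.338, -0.941, 0.0], [0.0, -0.0, -1.0]]
contact_force: [1.0, -0.6, -0.0]
gripper_width: 1.002
```

Run:
```python
from h import *
c=viewer.capture("wrist"); cv2.imwrite("pics/w19.png",c["color"])
b=viewer.capture("side");crop(b["color"],220,80,110,130,5,"pics/b19.png")
```

```text
(no output)
```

View pics/w19.png

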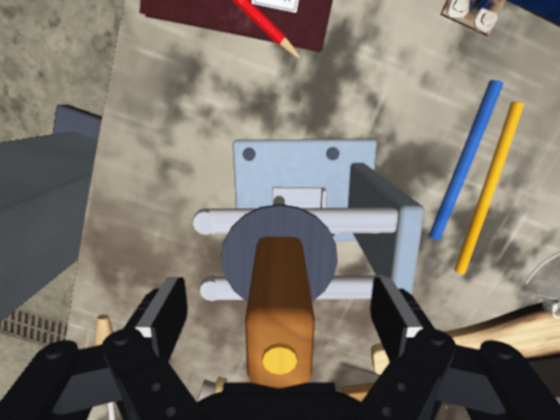

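View pics/b19.png

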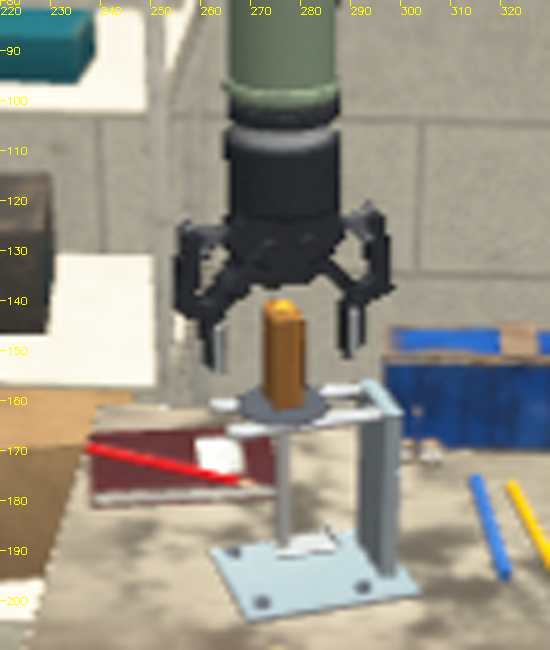

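The lifter hangs upright exactly as it started. I'm retracting straight up and taking a last look.

Call:
move_arm(
  deltas=[
    [0,0,0,0,0,-8,1],
    [0,0,0,0,0,-20,1],
    [0,0,0,0,0,-30,1],
    [0,0,0,0,0,-35,1],
    [0,0,0,0,0,-35,1],
    [0,0,0,0,0,-20,1],
    [0,0,0,0,-30,0,1],
    [0,0,0,0,-40,0,1],
    [0,0,0,0,-20,0,1],
    [0,0,0,0,0,0,1],
    [0,0,0,0,0,0,1],
    [0,0,0,0,0,0,1],
  ],
)

```text
time_s: 30.7
eef_pos: [0.4545, 0.4106, 0.3223]
tcp_rot: [[0.941, 0.338, 0.0], [0.338, -0.941, -0.0], [0.0, 0.0, -1.0]]
contact_force: [-0.1, -0.4, -1.2]
gripper_width: 1.002
```

Run:
```python
from h import *
s=read_state();print(s["time_s"],s["eef_pos"],s["contact_force"])
b=viewer.capture("side");cv2.imwrite("pics/b20.png",b["color"])
t=np.linspace(0,2*np.pi,73)
for n,c,box in (("A",viewer.capture("scene"),(335,250,85,65)),("B",b,(225,300,95,80))):
    im=cv2.resize(c["color"],None,fx=7,fy=7,interpolation=cv2.INTER_CUBIC)
    for r,z,col in ((.075,.022,(255,0,0)),(.055,.034,(0,255,0))):
        P=np.c_[.512+r*np.cos(t),-.332+r*np.sin(t),0*t+z]; cv2.polylines(im,[np.int32((proj(c,P)+.5)*7)],True,col,1,cv2.LINE_AA)
    x,y,w,h=[v*7 for v in box]; cv2.imwrite(f"pics/f{n}.png",im[y:y+h,x:x+w])
```

```text
30.7 [0.45452586 0.41060849 0.32226109] [-0.08463287 -0.4153736  -1.1727087 ]
```

View pics/b20.png

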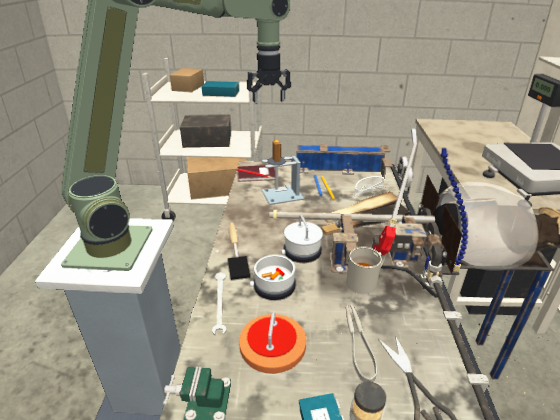

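View pics/fA.png

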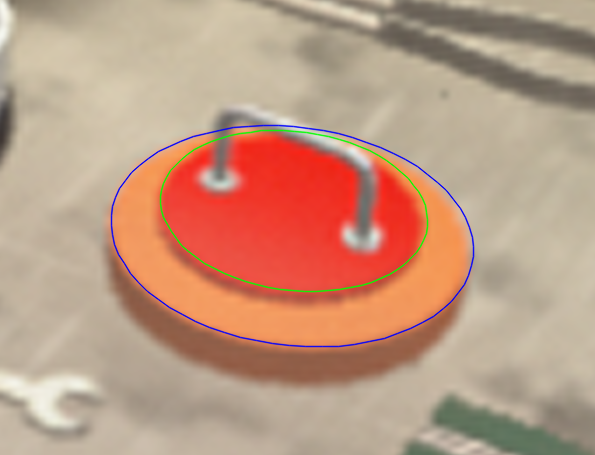

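View pics/fB.png

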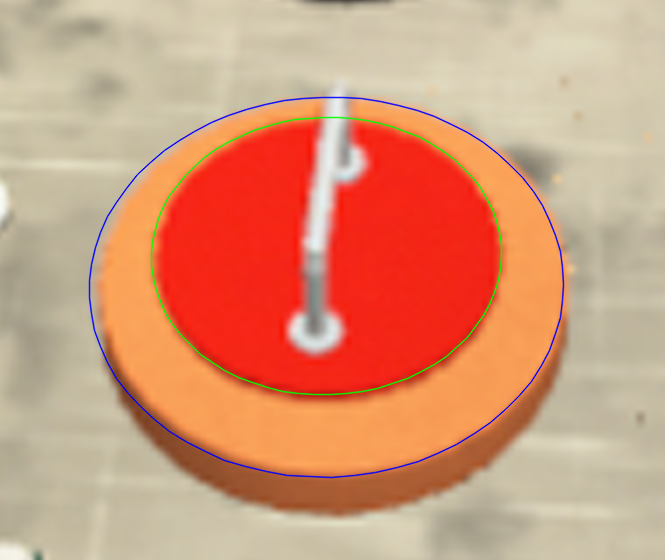

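```bash
python3 -c "
from rig import arm
print(arm.close_job())"
```

```text
the job is handed in; nothing more can be done
None
```

I lifted the lid off with the lifter and set it down level on the middle of the terracotta tile. The lifter now hangs back in the fork of its stand, and I handed the job in at about 31 s of the 69 s allowed.

**What was done:** I took the lifter out through the open front of its stand and slid the tongue under the loop's bar. I carried the lid at about 125 mm, so it did not need to pass over the white-lidded pot. I lowered it until the wrist force showed the tile had taken its weight, then backed the lifter out. The gripper never came near the lid.

**Last checks:**
- **Lid:** it lies flat and within about 2 mm of the tile's centre in the scene and side views. The two cameras disagreed by about 5 mm in x on where the tile's centre is, so I aimed between their two readings.
- **Lifter:** it stands upright in the fork, with the disc on the prongs and the tongue towards the post, in the same place in the picture as at the start.
- **Robot:** the gripper is open and clear of everything. The highest contact force I read was about 5 N. The wrist still read about -1 N in free air, which I took as sensor offset or noise.
- **Other objects:** nothing else in the scene appears to have moved.

No check failed.

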